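# Kit the parts for one frame leg

### The arm

A 6-joint arm with a two-finger parallel gripper is mounted at the origin on a cart in front of the work surface, level with it; the furniture and walls round the work are solid. World frame = base frame: x ahead of the robot, y to its left, z up, the work surface at z = 0. Lengths are in m, angles in rad, forces in N, time in s.
With the tool pointing down it reaches from about 0.35 to 0.875 m from the base axis. Payload 15.5 kg.
Tool frame: the origin (TCP) lies midway between the tips of the shut fingers; the grasp point (between the pads) lies 19 mm behind it; x points along the fingers, y is the direction in which the jaws open and shut, and the axes are right-handed (so a half turn about x gives the same grasp; the last joint's range is limited). The gripper opens to 85 mm and grips with 20 to 120 N. Pads are 22 mm wide; open, the fingers measure 114 mm over their backs; the gripper's body (76 mm by 85 mm) begins 54 mm behind the grasp point. The pads swing forward as they close: fully open they stand 13 mm farther back than shut.
Start: joints at [-1.31, 0.494, 1.345, -0, 1.302, -0.096], TCP at [0.218, -0.586, 0.231] pointing down, gripper open.
Joint ranges: [-2.91, 2.91], [-0.82, 2.16], [0.22, 2.67], [-1.22, 4.37], [0.12, 2.79], [-3.08, 3.08]. Speed limits (rad/s): [1.89, 1.89, 2.57, 3.01, 3.01, 3.01].

### API

Orientations are given as a unit quaternion [x, y, z, w].
In Python, from cell import manip gives the robot as it stands. The module is installed in compiled form; this text tells all that it offers.
- The arm moves only by the shell command python3 -m handwheel 'ROWS' [FORCE]. ROWS is text: rows parted by semicolons, each of 7 numbers parted by spaces: the shift along the tool's x, y, z in mm, then the turn, a rotation vector about the tool's x, y, z in degrees, then the finger opening in mm, from 0 to 85.4. In form: tx ty tz wx wy wz fingers; .... A call has 1 to 20 rows; each row shifts and turns the pose as measured when the row begins, along the tool's axes as they then stand; what a row does not reach is not made up. A row lasts 1/8 s, in which the tool goes at most 62.5 mm and 10.7 degrees, less where a joint would pass 70% of its speed; a pose out of reach is approached as far as the arm can. A call with a gripper value outside its range is refused whole. The fingers move at their own pace and stop on an object; FORCE is the grip in N (left out, the last holds). Time passes only in rows, so rows that do not move let the fingers close. It gives the time, the measured TCP pose, the force and the opening at its end, in the units of the state.
- manip.read_state(): the state, without advancing time (a new reading comes with each control period).
- manip.get_image(name): name is "scene" or "top" or "wrist"; returns a dict with "image" (384x512x3 uint8, red, green, blue), "mtx" (3x3 intrinsics, pixels), "R" (3x3) and "t" (3): a world point X has camera coordinates R X + t; the wrist camera has in their place "tool_from_camera" (4x4, takes a point from camera to tool coordinates, whose origin is the TCP and whose axes are the tool frame's). Camera axes: x right, y down, z forward; pixel columns grow to the right and rows downward; lengths in m; the calibration is good to about 2 mm. The wrist camera is an equidistant fisheye: a pixel r from the principal point sees the ray r / f radians off the axis. A picture is of the moment at which its call begins: read the wrist's pose just before it. There is no depth.
- manip.job_done(): hands the job in, once; it reports no verdict.
Trained networks look in a picture, given as the dict that the camera call returned (one of the last four; its "shot" number tells which), for a name from the list of things; names that differ only in an ending like _2 or _b are one class to them, and where a whole thing is asked for, a point or a joint stands for the part that bears it (a point fixed in the world has none). Each returns a list of dicts, best first, with "p" (0 to 1); they miss things now and then, are a little off and sometimes report something else, mostly with a low value. They report only what shows in the picture. A call takes as long as a camera call. They do not tell look-alikes from the thing itself.
- manip.cut_out(picture, target): "region" (384x512 bool, what is visible of it) and "bbox" ([left, top, right, bottom] in pixels, round what is visible of it).
The state is a dict: "clock": time; "joint_pos": joint angles; "qd": joint speeds; "joint_efforts": joint torques, N m; "ee_pos": TCP position; "ee_rot": TCP orientation; "contact_force": force on the tool from outside, world axes, zero at the start; "ft_torque": the same for the moment, N m; "gripper_width": finger opening in m.
Only numpy, scipy, OpenCV 4.12 (cv2) and the standard library are available. Lean on these libraries where they do the work, as an engineer would, in place of code of your own. Each camera call takes 0.05 s, during which the arm holds its last target.

### The job

Make up the kit for one machine-frame leg in the black tray: put the shorter of the two aluminium profile pieces, the corner cube, the angle bracket and the smaller of the two levelling feet into the nests cut for them, each sitting flat on its pocket's floor, the foot with its stud up and the bracket on its foot plate, as they stand now. The longer profile piece and the wider levelling foot belong to another job: leave both where they are.

Things in the scene. Friction and masses are not known exactly. Their poses are not given: they have to be found in the camera images.
- short_profile: The shorter piece of slotted aluminium profile, 30 x 110 x 30 mm, 0.1 kg, lying on the table. Origin: centre of its underside; y runs along its length, z up. Grasp across the 30 mm width (x).
- long_profile: Look-alike: the longer piece of the same profile, 30 x 130 x 30 mm, lying on the table, too long for the nest. Not to be moved. Origin and axes as for the short piece.
- corner_cube: Die-cast corner connector, a 30 mm cube with a round hole in its faces, 0.09 kg. Origin: centre of its underside; x and y square to its sides, z up.
- angle_bracket: Aluminium angle bracket 34 (x) x 40 (y) x 40 (z) mm, 0.06 kg, standing on its foot. Origin: centre of the foot plate's underside (34 x 40 x 4 mm); the 4 mm upright plate stands at the +y edge (y = 16 to 20 mm). Grasp it across the 34 mm width (x), near the upright plate (about y = 12 mm).
- small_foot: The smaller levelling foot, 62 mm high, 0.07 kg, standing on its plate with the stud up: black round plate 40 mm across (z = 0 to 13 mm, domed), steel hexagon 21 mm across corners up to z = 21 mm, threaded steel stud 12 mm across above it. Origin: centre of the underside; z up. Grasp the stud.
- wide_foot: Look-alike: the wider levelling foot, its plate 58 mm across, otherwise the same and as high; too wide for the nest. Not to be moved. Origin: centre of the underside; z up.
- profile_nest: Long dark grey plastic block 67 (x) x 135 (y) x 18 mm in the kit tray with a rectangular pocket 42 (x) x 124 (y) mm for the short profile. Pale floor. Fixed. Origin: centre of its underside, 4 mm above the table; pocket centred on it; z up. Pocket floor 8 mm, block top 18 mm above the origin. The tray is a fixed black base 148 x 216 mm, rim 11 mm high; it holds this block and four square ones, all turned alike.
- cube_nest: Square dark grey plastic block 67 x 67 x 18 mm in the kit tray, one of four squares that swap places, with a square pocket 42 x 42 mm for the corner cube. Pale floor. Fixed. Origin: centre of its underside, 4 mm above the table; pocket centred on it; z up. Pocket floor 8 mm, block top 18 mm above the origin. The sides of the pocket lie along its x and y.
- bracket_nest: Square dark grey plastic block 67 x 67 x 18 mm in the kit tray, one of four squares that swap places, with an oblong pocket 46 (x) x 58 (y) mm for the angle bracket (either way round). Pale floor. Fixed. Origin: centre of its underside, 4 mm above the table; pocket centred on it; z up. Pocket floor 8 mm, block top 18 mm above the origin.
- foot_nest: Square dark grey plastic block 67 x 67 x 18 mm in the kit tray, one of four squares that swap places, with a round pocket of 52 mm diameter for the smaller levelling foot. Pale floor. Fixed. Origin: centre of its underside, 4 mm above the table; pocket centred on it; z up. Pocket floor 8 mm, block top 18 mm above the origin. The fourth square in the tray is an open bin already full of slot nuts; nothing goes there.
Things that resemble listed ones, but are neither listed nor needed, are in the scene too. What is shaped like the foot_nest but turquoise is not meant.

How it is judged:
By the outcome, as a careful person would: the job done as asked, in the order asked, and still so for the second after the job is handed in, with the robot touching nothing.
It also fails if it takes over 104 s, if anything falls off the work surface, if the arm or the gripper's body presses on something with over 40 N, if the wrist force passes 120 N, or if a joint passes its speed limit or range.

## Working session

There is one attempt and no reset: what is moved stays moved. The work goes in short steps, Python scripts to look and compute and a shell command to move; the robot and the scene stay as the last step left them, time stands still between calls to the robot, and variables do not carry over. Pictures are saved under pics/ and viewed, and the job is handed in when it is done.

```bash
mkdir -p pics
python3 - <<'E'
from cell import manip
import cv2
s=manip.read_state(); print(s)
for n in ("scene","top","wrist"):
    d=manip.get_image(n); cv2.imwrite(f"pics/a_{n}.png",d["image"][:,:,::-1])
    print(n,{k:(v.tolist() if hasattr(v,'tolist') else v) for k,v in d.items() if k!="image"})
E
```

```text
{'clock': 0.0, 'joint_pos': array([-1.31049560e+00,  4.94168304e-01,  1.34610156e+00,  9.31967173e-06,
        1.30250358e+00, -9.55060039e-02]), 'qd': array([ 0.00043257, -0.00026074, -0.0005579 ,  0.00223647, -0.00132736,
       -0.00153391]), 'joint_efforts': array([-5.74399295e-03, -8.82189345e+01, -3.83866489e+01, -7.14656180e-04,
        1.03333822e-02, -2.54823959e-05]), 'ee_pos': array([ 0.21763001, -0.58551864,  0.23071952]), 'ee_rot': array([-0.69591528, -0.12554959,  0.69597766, -0.12471695]), 'contact_force': array([-0.00736898, -0.18194215, -0.12031989]), 'ft_torque': array([ 0.00033886, -0.00622902, -0.03536527]), 'gripper_width': 0.08497588140775389}
scene {'mtx': [[371.90685793385137, 0.0, 261.1258099305879], [0.0, 371.90685793385137, 194.4518893272884], [0.0, 0.0, 1.0]], 'R': [[-0.6702619690440645, -0.7417971005946162, 0.02204437349062238], [-0.3898688016955939, 0.326685782707854, -0.8609754449698309], [0.6314675053536919, -0.5856735105209877, -0.5081686026865565]], 't': [0.3820331362266261, 0.24833929037477234, 0.8373023374450236], 'shot': 1}
top {'mtx': [[349.4627613321974, 0.0, 254.90050709932947], [0.0, 349.4627613321974, 191.7642223841214], [0.0, 0.0, 1.0]], 'R': [[-0.017375911749959193, -0.9998419403239817, 0.0037645796622250076], [-0.9890644690079649, 0.016636855798053084, -0.1465424551969415], [0.14645666197496943, -0.006269720753781188, -0.9891972183365758]], 't': [0.01877417081854951, 0.5632382117305825, 1.0393059412771128], 'shot': 2}
wrist {'mtx': [[297.3186396354542, 0.0, 257.00222706185804], [0.0, 297.3186396354542, 193.09790588863015], [0.0, 0.0, 1.0]], 'tool_from_camera': [[0.00022819049072656135, -0.2608762847349238, 0.9653722142220598, -0.1431800276009385], [0.9999997923398781, -0.0005223019951495714, -0.00037751930496407964, 0.0006093993776523643], [0.0006027016672449933, 0.9653720998990636, 0.26087611137697414, -0.06650505944810645], [0.0, 0.0, 0.0, 1.0]], 'shot': 3}
```

View pics/a_top.png

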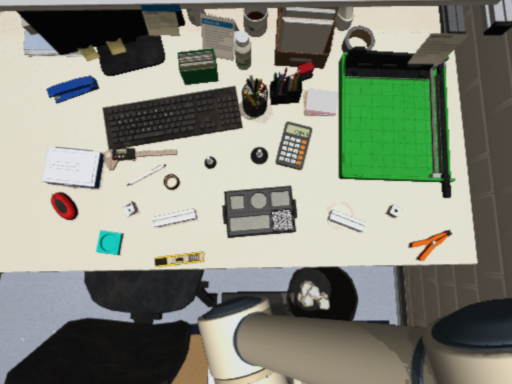

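View pics/a_scene.png

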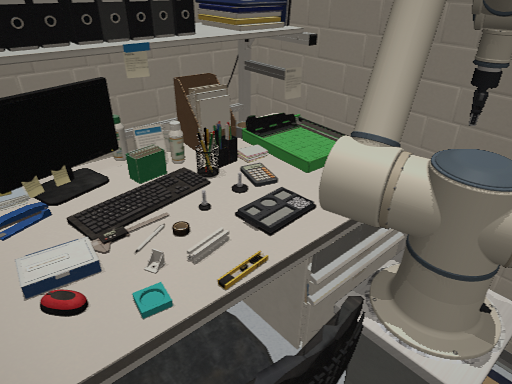

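View pics/a_wrist.png

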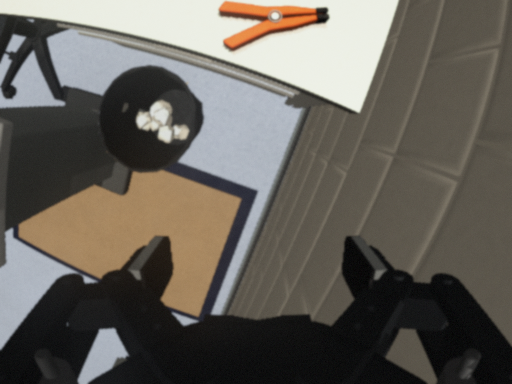

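```bash
cat > h.py <<'E'
from cell import manip
import cv2, numpy as np
from scipy.spatial.transform import Rotation as Rn
def w2p(d,X):
    X=np.atleast_2d(X); c=X@np.array(d["R"]).T+np.array(d["t"]); K=np.array(d["mtx"])
    return (c[:,:2]/c[:,2:])*[K[0,0],K[1,1]]+[K[0,2],K[1,2]]
def ray(d,uv,s=None):
    uv=np.atleast_2d(np.asarray(uv,float)); K=np.array(d["mtx"]); q=(uv-[K[0,2],K[1,2]])/[K[0,0],K[1,1]]
    if "R" in d:
        R=np.array(d["R"]);t=np.array(d["t"]); v=np.c_[q,np.ones(len(q))]@R; return -R.T@t,v
    th=np.linalg.norm(q,axis=1,keepdims=True); u=q/np.maximum(th,1e-9)
    v=np.c_[u*np.sin(th),np.cos(th)]; T=np.array(d["tool_from_camera"])
    Rt=Rn.from_quat(s["ee_rot"]).as_matrix()
    return Rt@T[:3,3]+s["ee_pos"], v@T[:3,:3].T@Rt.T
def p2w(d,uv,z,s=None):
    o,v=ray(d,uv,s); k=(z-o[2])/v[:,2]; return o+k[:,None]*v
def wp(d,s,X):
    "world->wrist pixel"
    X=np.atleast_2d(X);Rt=Rn.from_quat(s["ee_rot"]).as_matrix();T=np.array(d["tool_from_camera"]);K=np.array(d["mtx"])
    c=((X-s["ee_pos"])@Rt-T[:3,3])@T[:3,:3]
    r=np.linalg.norm(c[:,:2],axis=1); th=np.arctan2(r,c[:,2])
    return c[:,:2]/r[:,None]*th[:,None]*K[0,0]+[K[0,2],K[1,2]]
def save(d,name,box=None,f=1):
    im=d["image"][:,:,::-1]
    if box: im=im[box[1]:box[3],box[0]:box[2]]
    im=cv2.resize(im,None,fx=f,fy=f,interpolation=cv2.INTER_CUBIC); cv2.imwrite("pics/"+name,im)
E
python3 - <<'E'
from h import *
d=manip.get_image("top")
save(d,"b_top1.png",(90,130,310,280),3.6)
save(d,"b_top2.png",(210,130,430,280),3.6)
for n in ["short_profile","corner_cube","angle_bracket","small_foot","profile_nest","cube_nest","bracket_nest","foot_nest"]:
    for r in manip.cut_out(d,n)[:5]:
        m=r["region"]; cnt=np.argwhere(m)[:,::-1].astype(np.float32)
        rr=cv2.minAreaRect(cnt)
        print(n,round(r["p"],2),r["bbox"],m.sum(),"rect",np.round(rr[0],1),np.round(rr[1],1),round(rr[2],1),"w",np.round(p2w(d,rr[0],0.015)[0],3))
E
```

```text
short_profile 0.62 [330.7, 210.2, 364.4, 233.0] 436 rect [345.9 220.3] [38.3 11.7] 21.8 w [ 0.472 -0.275  0.015]
angle_bracket 0.54 [124.1, 200.3, 139.3, 214.8] 148 rect [129.9 207.7] [13. 13.] 68.2 w [0.524 0.403 0.015]
small_foot 0.43 [203.9, 155.7, 213.9, 168.2] 112 rect [209.3 161.8] [11.3 10.6] 45.0 w [0.667 0.154 0.015]
profile_nest 0.78 [226.1, 212.9, 271.8, 235.7] 976 rect [249.4 222.2] [22.7 45. ] 82.4 w [0.471 0.028 0.015]
cube_nest 0.83 [221.8, 188.2, 247.2, 215.0] 399 rect [236.  201.5] [21. 20.] 90.0 w [0.537 0.069 0.015]
bracket_nest 0.61 [269.2, 186.0, 292.6, 209.9] 461 rect [279.3 197.9] [21.5 21.7] 85.2 w [ 0.546 -0.068  0.015]
foot_nest 0.92 [246.5, 190.9, 269.6, 210.3] 447 rect [257.9 199.8] [21.4 21.5] 84.3 w [0.542 0.    0.015]
foot_nest 0.56 [93.7, 229.5, 121.0, 254.9] 537 rect [109.2 242. ] [24.5 22.5] 8.1 w [0.418 0.463 0.015]
foot_nest 0.18 [127.2, 199.2, 139.3, 215.9] 149 rect [129.4 208. ] [12.5 13.4] 66.8 w [0.522 0.404 0.015]
```

View pics/b_top1.png

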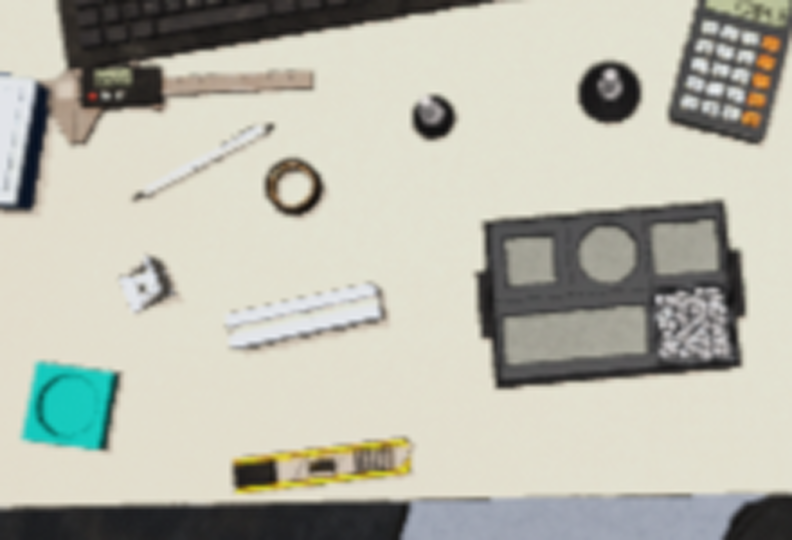

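View pics/b_top2.png

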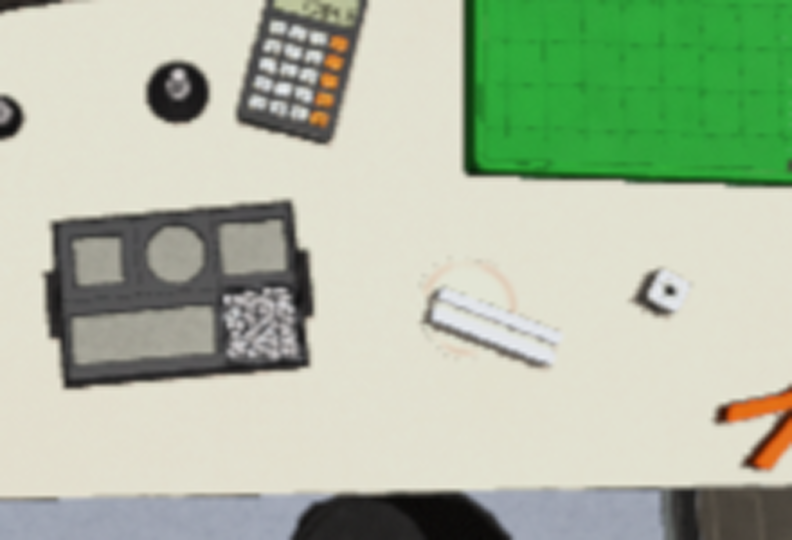

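```bash
cat >> h.py <<'E'
def go(pos,phi=None,s=None):
    "print shift in tool axes (mm) now, and turn about tool x needed so that tool y has world heading phi deg (mod 180), incl. tilt fix"
    s=s or manip.read_state(); R=Rn.from_quat(s["ee_rot"]).as_matrix()
    a=np.degrees(np.arctan2(R[1,1],R[0,1]))
    out={"tcp":np.round(s["ee_pos"],4),"yhead":round(a,1),"q6":round(np.degrees(s["joint_pos"][5]),1),"w":round(s["gripper_width"]*1000,1),"F":np.round(s["contact_force"],1),"t":round(s["clock"],2)}
    if phi is not None:
        p=phi
        p=a+(p-a+90)%180-90
        c,sn=np.cos(np.radians(p)),np.sin(np.radians(p))
        x=np.array([0,0,-1.]);y=np.array([c,sn,0]);G=np.c_[x,y,np.cross(x,y)]
        out["rotvec_deg"]=np.round(np.degrees(Rn.from_matrix(R.T@G).as_rotvec()),2)
        if pos is not None: out["shift_after_turn"]=np.round(1000*G.T@(np.array(pos)-s["ee_pos"]),1)
    if pos is not None: out["shift_now"]=np.round(1000*R.T@(np.array(pos)-s["ee_pos"]),1)
    for k,v in out.items(): print(k,v)
E
python3 - <<'E'
from h import *
d=manip.get_image("top")
f=lambda u,v,off:(u/3.6+off,v/3.6+130)
for n,p,z in [("cubetop",f(668,288,210),.03),("prB top a",f(433,303,210),.02),("prB b",f(552,352,210),.02),("prA a",f(228,330,90),.02),("prA b",f(380,303,90),.02),("tray c",(260,212),.02),("sfoot",f(433,117,90),.01),("wfoot",f(610,92,90),.01),
 ("nest cube",f(530,260,90),.012),("nest foot",f(608,253,90),.012),("nest br",f(685,247,90),.012),("nest prof",f(575,335,90),.012),("bracket",f(147,284,90),.01)]:
    print(n,np.round(p2w(d,p,z)[0],3))
go([.5,-.4,.2],0)
R=Rn.from_quat(manip.read_state()["ee_rot"]).as_matrix();print(R.round(3))
E
```

```text
cubetop [ 0.501 -0.427  0.03 ]
prB top a [ 0.492 -0.225  0.02 ]
prB b [ 0.448 -0.326  0.02 ]
prA a [0.478 0.327 0.02 ]
prA b [0.499 0.196 0.02 ]
tray c [ 0.502 -0.006  0.02 ]
sfoot [0.666 0.151 0.01 ]
wfoot [ 0.686 -0.008  0.01 ]
nest cube [0.535 0.065 0.012]
nest foot [ 0.54  -0.003  0.012]
nest br [ 0.545 -0.071  0.012]
nest prof [0.469 0.027 0.012]
bracket [0.52  0.401 0.01 ]
tcp [ 0.2177 -0.5858  0.2313]
yhead -69.6
q6 -5.5
w 85.3
F [ 0.3 -0.6  0. ]
t 0.65
rotvec_deg [-69.61  -0.     0.  ]
shift_after_turn [  31.3  282.3 -185.8]
shift_now [  31.3  -75.9 -329.4]
[[-0.     0.348 -0.937]
 [ 0.    -0.937 -0.348]
 [-1.    -0.     0.   ]]
```

```bash
python3 -m handwheel '0 -23 -52 0 0 0 85;0 -23 -52 0 0 0 85;0 -23 -52 0 0 0 85;0 -23 -52 0 0 0 85;0 -23 -52 0 0 0 85;0 -23 -52 0 0 0 85;0 0 0 0 0 0 85' 40
python3 - <<'E'
from h import *
s=manip.read_state();d=manip.get_image("wrist");save(d,"c_w.png",None,1.5)
go([.501,-.427,.2],0)
for n in ["short_profile","corner_cube"]:
    for r in manip.cut_out(d,n)[:3]: print(n,round(r["p"],2),r["bbox"])
print(wp(d,s,[[.501,-.427,.03],[.492,-.225,.02],[.448,-.326,.02]]).round())
E
```

```text
clock: 1.52
ee_pos: [0.4694, -0.3419, 0.2314]
ee_rot: [0.697, 0.123, -0.696, 0.125]
contact_force: [0.6, -0.7, -0.1]
gripper_width: 0.0848
tcp [ 0.4683 -0.3432  0.2314]
yhead -69.8
q6 27.7
w 85.4
F [-0.6  0.2 -0.7]
t 1.57
rotvec_deg [-69.82   0.09  -0.16]
shift_after_turn [31.4 32.7 83.8]
shift_now [31.7 89.8 -1.8]
short_profile 0.87 [160.2, 113.8, 251.1, 189.7]
corner_cube 0.81 [311.9, 152.4, 344.5, 188.4]
[[331. 172.]
 [172. 121.]
 [238. 182.]]
```

View pics/c_w.png

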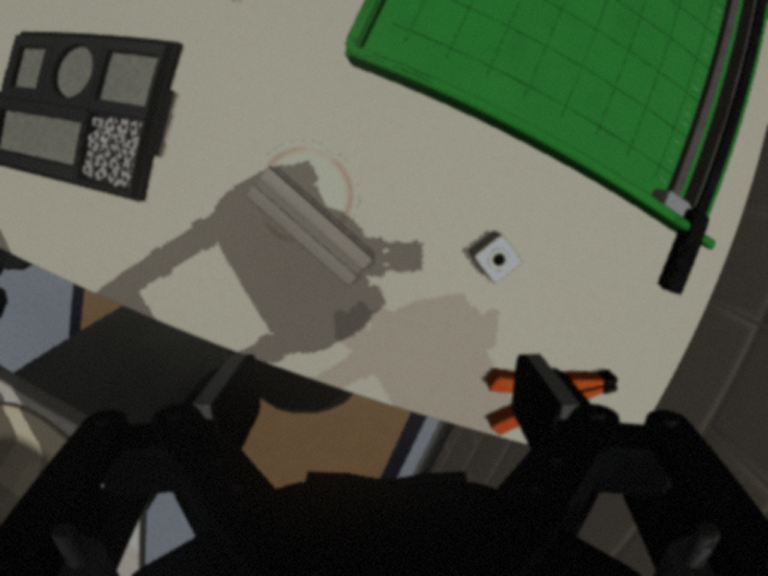

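```bash
cat >> h.py <<'E'
from scipy.optimize import minimize
def box(x0,x1,y0,y1,z0,z1):
    return np.array([[x,y,z] for x in (x0,x1) for y in (y0,y1) for z in (z0,z1)])/1000
def cyl(r,z0,z1):
    a=np.linspace(0,2*np.pi,25)[:-1]; return np.array([[r*np.cos(t),r*np.sin(t),z] for t in a for z in (z0,z1)])/1000
M={"short_profile":[box(-15,15,-55,55,0,30)],"long":[box(-15,15,-65,65,0,30)],"corner_cube":[box(-15,15,-15,15,0,30)],
"angle_bracket":[box(-17,17,-20,20,0,4),box(-17,17,16,20,0,40)],
"small_foot":[cyl(20,0,6),cyl(10,6,21),cyl(6,21,62)],"wide":[cyl(29,0,6),cyl(10,6,21),cyl(6,21,62)]}
def pose(X,p,z=0):
    c,s=np.cos(p[2]),np.sin(p[2]); return X@np.array([[c,s,0],[-s,c,0],[0,0,1]])+[p[0],p[1],z]
def proj(d,s,X): return w2p(d,X) if "R" in d else wp(d,s,X)
def sil(d,s,name,p,z=0,k=4,off=(0,0),shape=(384,512)):
    m=np.zeros((shape[0]*k,shape[1]*k),np.uint8)
    for X in M[name]:
        h=cv2.convexHull(((proj(d,s,pose(X,p,z))-off+0.5)*k*16).astype(np.int32)); cv2.fillConvexPoly(m,h,1,cv2.LINE_8,4)
    return m.astype(bool)
def fit(d,s,name,reg,guess,z=0):
    k=4; ys,xs=np.where(reg); o=(max(xs.min()-8,0),max(ys.min()-8,0)); e=(xs.max()+8,ys.max()+8)
    sub=reg[o[1]:e[1],o[0]:e[0]]; tgt=np.kron(sub,np.ones((k,k)))>0
    def f(q):
        m=sil(d,s,name,[q[0]/100,q[1]/100,q[2]],z,k,o,sub.shape); return 1-(m&tgt).sum()/(m|tgt).sum()
    best=None
    for a in guess[2]:
        x0=np.array([guess[0]*100,guess[1]*100,a])
        r=minimize(f,x0,method="Nelder-Mead",options=dict(initial_simplex=x0+np.array([[0,0,0],[1,0,0],[0,1,0],[0,0,.3]]),maxiter=150))
        if best is None or r.fun<best.fun: best=r
    return best.x[0]/100,best.x[1]/100,best.x[2],1-best.fun
def overlay(d,s,name,p,z=0):
    im=d["image"].copy()
    for X in M[name]:
        h=cv2.convexHull((proj(d,s,pose(X,p,z))*16).astype(np.int32)); cv2.polylines(im,[h],True,(255,0,0),1,cv2.LINE_AA,4)
    return dict(d,image=im)
E
python3 - <<'E'
from h import *
s=manip.read_state();d=manip.get_image("wrist");o=d
for n,g in [("short_profile",(.47,-.275,[1,2,3,0])),("corner_cube",(.5,-.425,[0,.5,1]))]:
    r=manip.cut_out(d,n)[0]; p=fit(d,s,n,r["region"],g); print(n,np.round(p,4),np.degrees(p[2])); o=overlay(o,s,n,p)
    if n[0]=="s": print("as long",fit(d,s,"long",r["region"],(p[0],p[1],[p[2]])))
save(o,"d.png",(130,90,370,210),3.3)
E
```

```text
short_profile [ 0.4724 -0.2767  2.7584  0.9636] 158.04223311947075
as long (np.float64(0.4730026063430641), np.float64(-0.2752011185223602), np.float64(2.756118435589694), np.float64(0.8261105855357179))
corner_cube [ 0.5004 -0.4277  1.047   0.9505] 59.98700158107198
```

View pics/d.png

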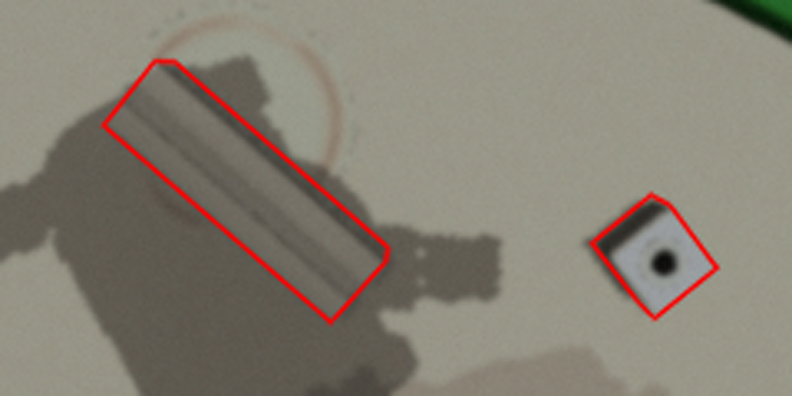

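Run:
```python
from h import *
go([.5004,-.4277,.07],-30)
```

```text
tcp [ 0.4663 -0.3456  0.2314]
yhead -70.1
q6 27.7
w 84.9
F [-0.1  0.2 -0.4]
t 1.82
rotvec_deg [-40.08   0.05  -0.16]
shift_after_turn [161.4  70.6  54.1]
shift_now [161.6  88.4  -4.1]
```

```bash
python3 -m handwheel '0 0 0 -10 0 0 85;0 0 0 -10 0 0 85;0 0 0 -10 0 0 85;0 0 0 -10 0 0 85;20 18 14 0 0 0 70;40 18 14 0 0 0 65;50 18 13 0 0 0 60;45 17 13 0 0 0 60;0 0 0 0 0 0 60'
python3 - <<'E'
from h import *
s=manip.read_state();d=manip.get_image("wrist");save(overlay(d,s,"corner_cube",(.5004,-.4277,1.047)),"e.png",None,1.5)
go([.5004,-.4277,.012],-30)
for r in manip.cut_out(d,"corner_cube")[:2]:
    p=fit(d,s,"corner_cube",r["region"],(.5,-.425,[1.05])); print(r["p"],np.round(p,4),np.degrees(p[2]))
E
```

```text
clock: 2.95
ee_pos: [0.4969, -0.4393, 0.0737]
ee_rot: [0.611, 0.354, -0.611, 0.358]
contact_force: [-1.0, 0.8, -0.1]
gripper_width: 0.06
tcp [ 0.4974 -0.4393  0.0758]
yhead -29.5
q6 -17.0
w 60.2
F [-0.1  0.8 -0.1]
t 3.0
rotvec_deg [ 0.48  0.21 -0.44]
shift_after_turn [ 63.8  -3.2 -11.5]
shift_now [ 63.7  -3.6 -11.8]
0.73 [ 0.5003 -0.4284  1.0518  0.9512] 60.262846156361896
```

View pics/e.png

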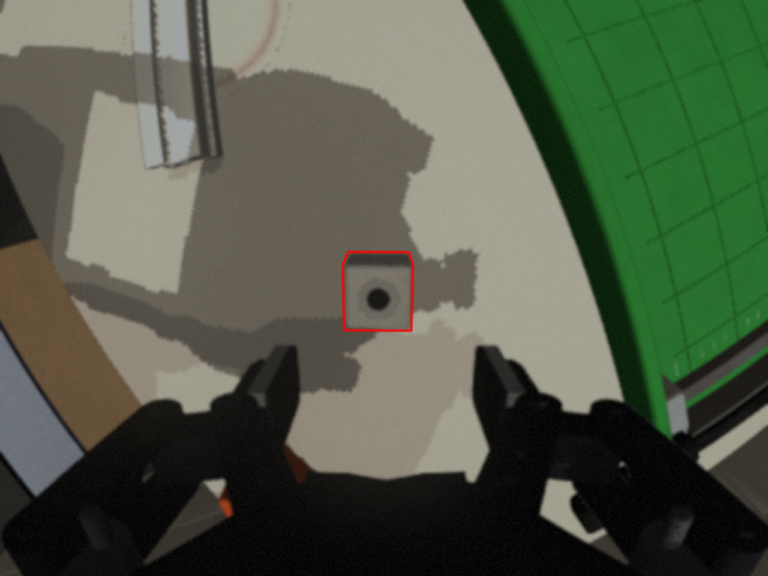

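```bash
python3 -m handwheel '0 -4 -12 0.5 0 -0.4 60;0 0 0 0 0 0 60;20 0 0 0 0 0 60;20 0 0 0 0 0 60;15 0 0 0 0 0 60;0 0 0 0 0 0 60'
python3 - <<'E'
from h import *
for i in range(3): print(manip.read_state()["ee_pos"])
go([.5004,-.4282,.012],-30)
E
```

```text
clock: 3.8
ee_pos: [0.502, -0.4261, 0.0244]
ee_rot: [-0.612, -0.35, 0.612, -0.357]
contact_force: [-0.4, 0.5, -0.3]
gripper_width: 0.0597
[ 0.5019821  -0.42605995  0.02441805]
[ 0.5019821  -0.42605995  0.02441805]
[ 0.5019821  -0.42605995  0.02441805]
tcp [ 0.502  -0.4261  0.0244]
yhead -30.0
q6 -15.3
w 59.7
F [-0.4  0.5 -0.3]
t 3.8
rotvec_deg [ 0.04  0.34 -0.49]
shift_after_turn [12.4 -0.3  2.6]
shift_now [12.4 -0.4  2.6]
```

```bash
python3 -m handwheel '12 0 2 0 0 0 60;0 0 0 0 0 0 60;0 0 0 0 0 0 20;0 0 0 0 0 0 20;0 0 0 0 0 0 20;0 0 0 0 0 0 20' 45
python3 - <<'E'
from h import *
go([.5004,-.4282,.012],-30)
E
```

```text
clock: 4.55
ee_pos: [0.5016, -0.4288, 0.0133]
ee_rot: [-0.612, -0.349, 0.612, -0.358]
contact_force: [0.0, 0.6, -1.1]
gripper_width: 0.0291
tcp [ 0.5016 -0.4288  0.0133]
yhead -30.0
q6 -15.5
w 29.1
F [ 0.   0.6 -1.1]
t 4.55
rotvec_deg [ 0.04  0.37 -0.63]
shift_after_turn [ 1.3 -1.4  0.1]
shift_now [ 1.3 -1.4  0.1]
```

```bash
python3 -m handwheel '-20 0 0 0 0 0 20;-50 0 0 0 0 0 20;-50 0 0 -8.5 0 0 20;-10 0 0 -8.5 0 0 20;0 0 0 -8.5 0 0 20;0 0 0 -8.5 0 0 20;0 0 0 0 0 0 20'
python3 - <<'E'
from h import *
go([.51,.04,.16],4)
E
```

```text
clock: 5.42
ee_pos: [0.5015, -0.4278, 0.1572]
ee_rot: [0.476, 0.515, -0.479, 0.528]
contact_force: [0.6, 0.2, -0.5]
gripper_width: 0.0291
tcp [ 0.5015 -0.4278  0.1572]
yhead 5.0
q6 -50.5
w 29.1
F [ 0.6  0.2 -0.5]
t 5.42
rotvec_deg [ 1.02  0.96 -0.55]
shift_after_turn [  -2.8   41.1 -466.1]
shift_now [ -10.2   49.5 -465.2]
```

```bash
python3 -m handwheel '0 4 -35 1 0.5 0 20;0 4 -45 0 0 0 20;0 4 -50 0 0 0 20;0 4 -50 0 0 0 20;0 4 -50 0 0 0 20;0 4 -50 0 0 0 20;0 4 -50 0 0 0 20;0 4 -50 0 0 0 20;0 4 -45 0 0 0 20;0 3 -35 0 0 0 20;0 0 0 0 0 0 20'
python3 - <<'E'
from h import *
s=manip.read_state();d=manip.get_image("wrist");save(d,"f.png",None,1.5)
go([.535,.067,.15],4)
for n in ["cube_nest","foot_nest","bracket_nest","profile_nest"]:
  for r in manip.cut_out(d,n)[:2]:
    rr=cv2.minAreaRect(np.argwhere(r["region"])[:,::-1].astype(np.float32)); print(n,round(r["p"],2),np.round(r["bbox"]),np.round(rr[0],1),np.round(p2w(d,rr[0],.012,s),4))
E
```

```text
clock: 6.8
ee_pos: [0.5182, 0.0466, 0.1604]
ee_rot: [0.497, 0.498, -0.493, 0.512]
contact_force: [-0.0, -0.3, -1.2]
gripper_width: 0.0292
tcp [0.5183 0.0456 0.1603]
yhead 1.1
q6 -1.9
w 29.2
F [-0.6 -0.4 -1.1]
t 6.85
rotvec_deg [-2.87  0.66 -1.05]
shift_after_turn [ 10.3  18.2 -20.2]
shift_now [ 10.4  17.  -21.2]
cube_nest 0.85 [235. 126. 309. 200.] [272.6 161.7] [[0.5368 0.0645 0.012 ]]
foot_nest 0.83 [245. 196. 311. 236.] [274.  215.5] [[0.5402 0.0079 0.012 ]]
bracket_nest 0.75 [381.  69. 431. 105.] [402.3  81.5] [[0.6723 0.1559 0.012 ]]
bracket_nest 0.63 [246. 282. 299. 307.] [271.2 295.4] [[ 0.5412 -0.0931  0.012 ]]
```

View pics/f.png

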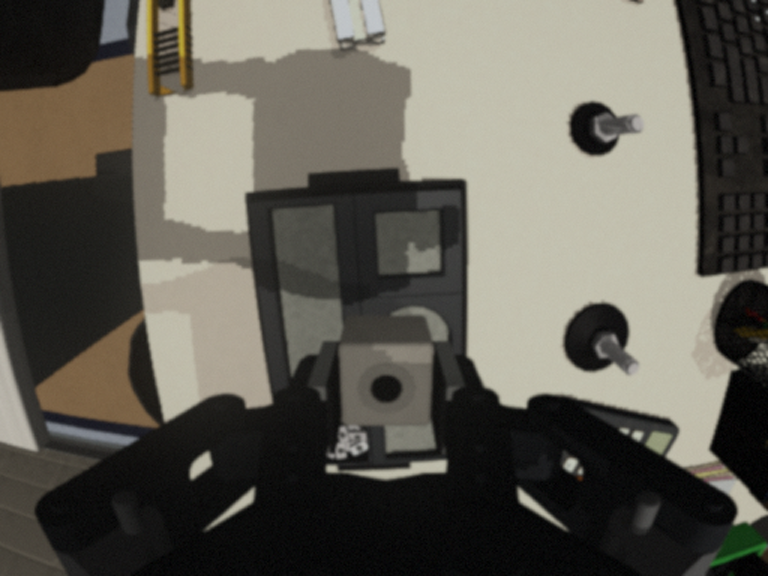

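Run:
```python
from h import *
s=manip.read_state();d=manip.get_image("wrist");save(d,"g.png",(155,105,325,235),4.6)
np.savez("g.npz",**{k:v for k,v in d.items()},pos=s["ee_pos"],rot=s["ee_rot"])
```

```text
(no output)
```

View pics/g.png

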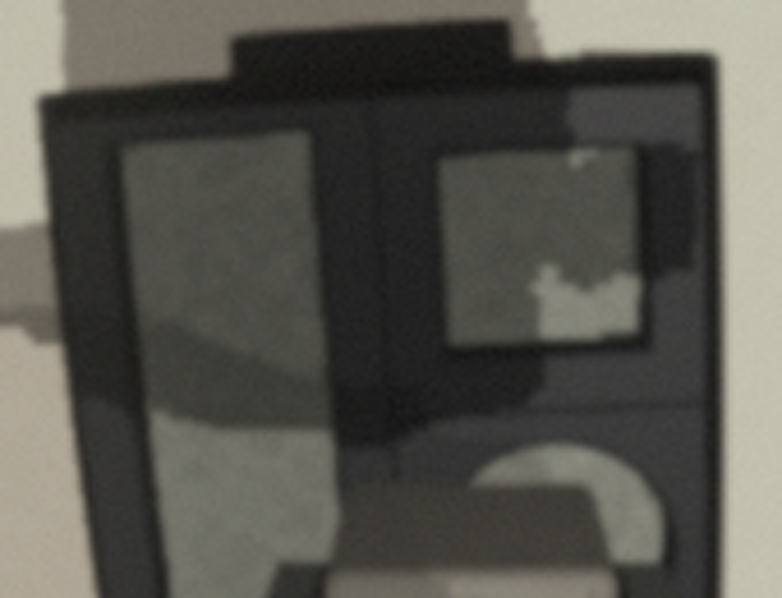

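Run:
```python
from h import *
g=np.load("g.npz");d={k:g[k] for k in g};s=dict(ee_pos=g["pos"],ee_rot=g["rot"])
print(ray(d,[0,0],s)[0])
c=lambda l:np.array(l)/4.6+[155,105]-.4
for z in (.012,.022):
  a=p2w(d,c([(438,155),(637,148),(640,333),(449,347)]),z,s);print(a.round(4).tolist(),a.mean(0),np.linalg.norm(np.diff(a,axis=0,append=a[:1]),axis=1).round(4))
a=p2w(d,c([(122,145),(310,132)]),.012,s);print("prof floor far corners",a.round(4))
a=p2w(d,c([(372,95),(385,410),(716,405)]),.022,s);print("seams",a.round(4))
```

```text
[0.51540998 0.11060099 0.30232197]
[[0.5139, 0.0844, 0.012], [0.5563, 0.0868, 0.012], [0.5587, 0.0463, 0.012], [0.5169, 0.0425, 0.012]] [0.53646288 0.06500836 0.012     ] [0.0424 0.0406 0.0419 0.042 ]
[[0.514, 0.0853, 0.022], [0.5549, 0.0877, 0.022], [0.5572, 0.0485, 0.022], [0.5169, 0.0448, 0.022]] [0.53573772 0.06657877 0.022     ] [0.041  0.0392 0.0405 0.0405]
prof floor far corners [[0.4457 0.0865 0.012 ]
 [0.4867 0.0891 0.012 ]]
seams [[0.5004 0.0975 0.022 ]
 [0.5034 0.0309 0.022 ]
 [0.5746 0.033  0.022 ]]
```

```bash
python3 -m handwheel '0 17 -21 -2.7 0.6 -1 20;0 0 0 0 0 0 20;40 0 0 0 0 0 20;40 0 0 0 0 0 20;15 0 0 0 0 0 20;0 0 0 0 0 0 20'
python3 - <<'E'
from h import *
go([.5365,.065,.026],3.7)
s=manip.read_state();d=manip.get_image("wrist");save(d,"i.png",None,1.5)
E
```

```text
clock: 7.85
ee_pos: [0.5347, 0.0601, 0.063]
ee_rot: [0.485, 0.513, -0.486, 0.515]
contact_force: [0.0, -0.5, -1.0]
gripper_width: 0.0292
tcp [0.5347 0.0601 0.063 ]
yhead 3.3
q6 -3.0
w 29.2
F [ 0.  -0.5 -1. ]
t 7.85
rotvec_deg [-0.42  0.11 -0.05]
shift_after_turn [37.   2.1 -4.8]
shift_now [37.   2.  -4.9]
```

View pics/i.png

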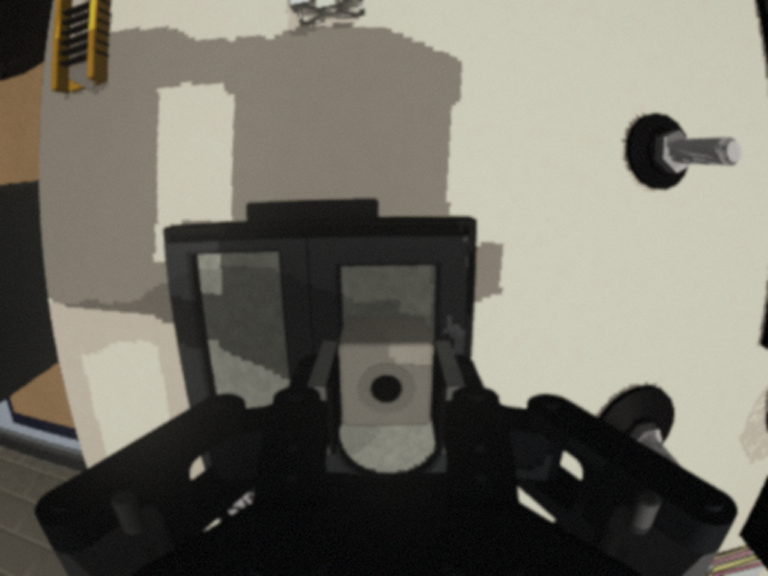

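```bash
python3 -m handwheel '0 2 -5 -0.4 0 0 20;0 0 0 0 0 0 20;20 0 0 0 0 0 20;4 0 0 0 0 0 20;0 0 0 0 0 0 20'
python3 - <<'E'
from h import *
go([.5365,.065,.026],3.7)
E
```

```text
clock: 8.52
ee_pos: [0.5391, 0.0653, 0.0429]
ee_rot: [0.485, 0.513, -0.482, 0.518]
contact_force: [0.4, 0.4, -1.4]
gripper_width: 0.0291
tcp [0.5391 0.0653 0.0429]
yhead 3.7
q6 -2.9
w 29.1
F [ 0.4  0.4 -1.4]
t 8.53
rotvec_deg [-0.02  0.14 -0.43]
shift_after_turn [16.9 -2.6  0.2]
shift_now [16.9 -2.7  0.1]
```

```bash
python3 -m handwheel '8 -2 0 0 0 0 20;5 0 0 0 0 0 20;3 0 0 0 0 0 20;0 0 0 0 0 0 20'
python3 - <<'E'
from h import *
go([.5365,.065,.0255],3.7)
E
```

```text
clock: 9.02
ee_pos: [0.5375, 0.0652, 0.0268]
ee_rot: [0.485, 0.513, -0.482, 0.519]
contact_force: [-0.5, 0.9, -0.8]
gripper_width: 0.029
tcp [0.5375 0.0652 0.0268]
yhead 3.7
q6 -2.9
w 29.0
F [-0.5  0.9 -0.8]
t 9.03
rotvec_deg [-0.01  0.15 -0.5 ]
shift_after_turn [ 1.3 -1.   0.1]
shift_now [ 1.2 -1.   0.1]
```

```bash
python3 -m handwheel '1.5 0 0 0 0 0 20;0 0 0 0 0 0 20;0 0 0 0 0 0 20'; python3 -m handwheel '0 0 0 0 0 0 50;0 0 0 0 0 0 50;-20 0 0 0 0 0 50;-50 0 0 0 0 0 60;-50 0 0 0 0 0 85;0 0 0 0 0 0 85'
python3 - <<'E'
from h import *
s=manip.read_state();d=manip.get_image("wrist");save(d,"j.png",None,1.5)
go([.4724,-.2767,.1],68)
E
```

```text
clock: 9.4
ee_pos: [0.5377, 0.0652, 0.0253]
ee_rot: [0.485, 0.513, -0.482, 0.519]
contact_force: [0.2, -1.2, -0.7]
gripper_width: 0.029
clock: 10.15
ee_pos: [0.5366, 0.0654, 0.1489]
ee_rot: [0.485, 0.513, -0.482, 0.519]
contact_force: [0.4, -0.6, -0.5]
gripper_width: 0.0852
tcp [0.5356 0.0654 0.1471]
yhead 3.7
q6 -2.9
w 85.0
F [-0.1  0.9 -0.6]
t 10.2
rotvec_deg [-64.32   0.31  -0.22]
shift_after_turn [  47.1 -340.8   69.5]
shift_now [ 47.5 -85.3 337.2]
```

View pics/j.png

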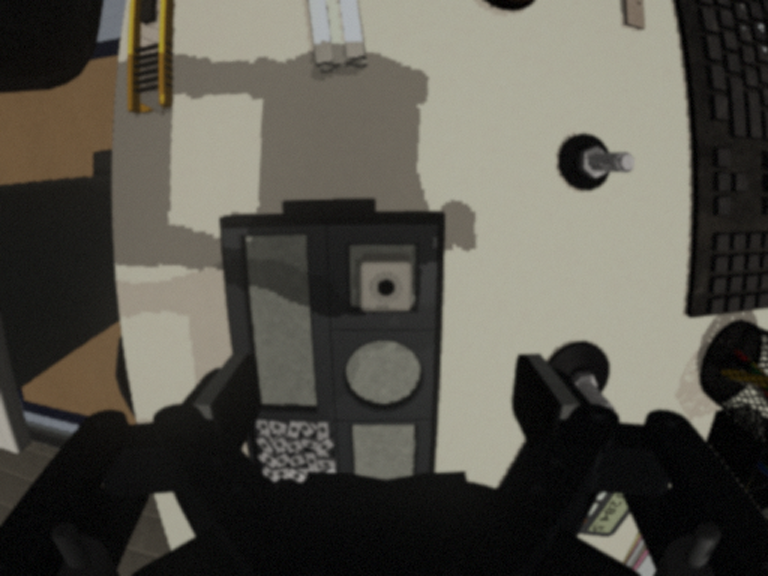

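```bash
python3 -m handwheel '0 -12 48 0 0 0 85;0 -12 48 0 0 0 85;0 -12 48 0 0 0 85;0 -12 48 0 0 0 85;0 -12 48 0 0 0 85;0 -12 48 0 0 0 85;0 -12 48 0 0 0 85;0 0 0 -10.7 0 0 85;0 0 0 -10.7 0 0 85;0 0 0 -10.7 0 0 85;0 0 0 -10.7 0 0 85;0 0 0 -10.7 0 0 85;0 0 0 -10.7 0 0 85;0 0 0 0 0 0 65'
python3 - <<'E'
from h import *
s=manip.read_state();d=manip.get_image("wrist")
go([.4724,-.2767,.05],68)
r=manip.cut_out(d,"short_profile")[0]
p=fit(d,s,"short_profile",r["region"],(.4724,-.2767,[2.758]));print(r["p"],np.round(p,4),np.degrees(p[2]))
save(overlay(d,s,"short_profile",p),"k.png",None,1.5)
E
```

```text
clock: 11.95
ee_pos: [0.4637, -0.2827, 0.1303]
ee_rot: [0.134, 0.701, -0.128, 0.689]
contact_force: [-0.5, 0.4, -0.6]
gripper_width: 0.0696
tcp [ 0.4636 -0.2827  0.1304]
yhead 68.5
q6 -106.2
w 65.1
F [-0.9  0.  -0.3]
t 12.0
rotvec_deg [ 0.49 -1.02 -0.28]
shift_after_turn [80.4  8.8  5.9]
shift_now [80.3  8.4  7.4]
0.93 [ 0.4726 -0.2771  2.754   0.9636] 157.79151670401262
```

View pics/k.png

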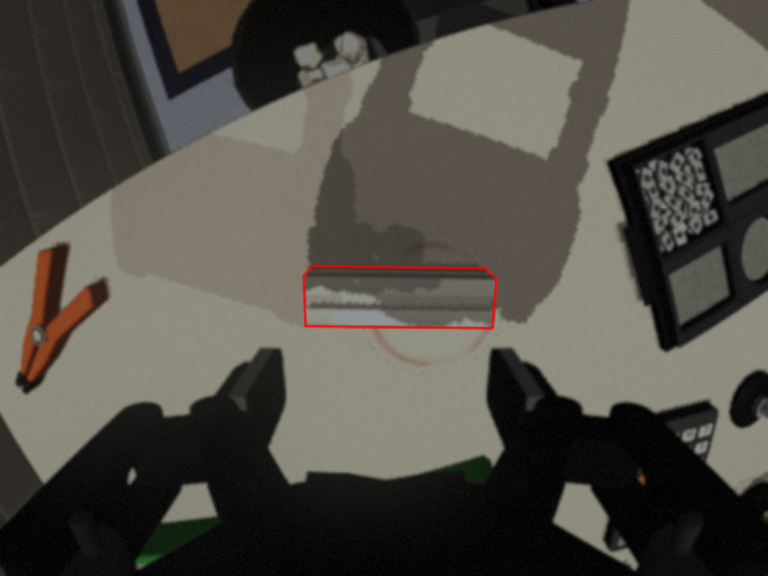

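```bash
python3 -m handwheel '0 8 7 10 -1 0 60;0 0 0 10 0 0 60;0 0 0 10 0 0 60;0 0 0 10 0 0 60;0 0 0 10 0 0 60;0 0 0 10 0 0 60;0 0 0 10 0 0 60;0 0 0 10 0 0 60;0 0 0 10 0 0 60;0 0 0 0 0 0 60'
python3 - <<'E'
from h import *
go([.4726,-.277,.05],157.8)
E
```

```text
clock: 13.3
ee_pos: [0.4724, -0.2768, 0.1276]
ee_rot: [0.603, 0.372, -0.602, 0.369]
contact_force: [-0.8, -0.4, -0.1]
gripper_width: 0.0601
tcp [ 0.4724 -0.2768  0.1276]
yhead -26.8
q6 -10.1
w 60.1
F [-0.8 -0.4 -0.1]
t 13.3
rotvec_deg [-4.61 -0.24  0.21]
shift_after_turn [77.6  0.3  0.1]
shift_now [77.6  0.6  0.4]
```

```bash
python3 -m handwheel '10 0 0 -4.6 0 0 60;40 0 0 0 0 0 60;20 0 0 0 0 0 60;0 0 0 0 0 0 60'
python3 - <<'E'
from h import *
s=manip.read_state();d=manip.get_image("wrist")
go([.4726,-.277,.0125],157.8)
save(overlay(d,s,"short_profile",(.4726,-.2771,2.754)),"l.png",None,1.5)
E
```

```text
clock: 13.8
ee_pos: [0.4727, -0.2767, 0.0559]
ee_rot: [0.585, 0.4, -0.584, 0.397]
contact_force: [0.2, -0.4, 0.1]
gripper_width: 0.0602
tcp [ 0.473  -0.277   0.0566]
yhead -21.5
q6 -15.4
w 59.8
F [ 0.1  0.2 -0. ]
t 13.85
rotvec_deg [ 0.71 -0.22  0.08]
shift_after_turn [44.1 -0.3  0.2]
shift_now [44.1 -0.3  0.3]
```

View pics/l.png

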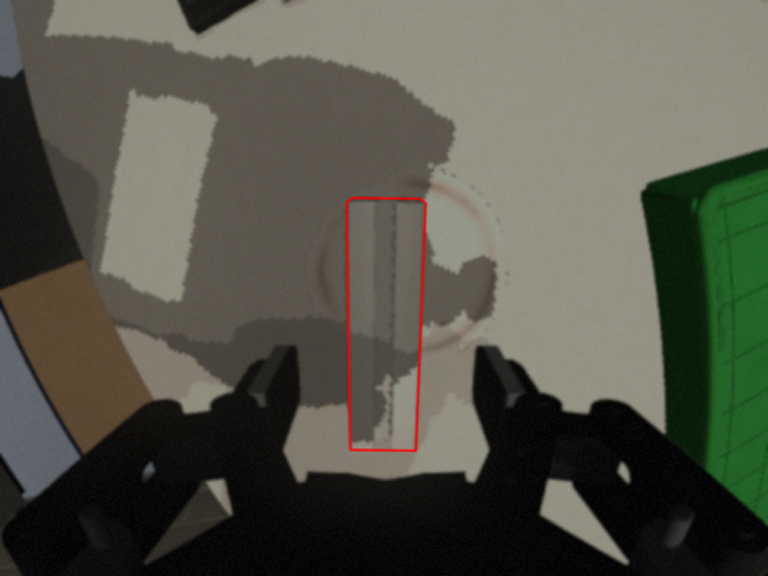

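```bash
python3 -m handwheel '20 0 0 0.7 0 0 60;15 0 0 0 0 0 60;8 0 0 0 0 0 60;0 0 0 0 0 0 60;0 0 0 0 0 0 20;0 0 0 0 0 0 20;0 0 0 0 0 0 20;0 0 0 0 0 0 20' 60
python3 - <<'E'
from h import *
go([.4726,-.277,.0125],157.8)
E
```

```text
clock: 14.85
ee_pos: [0.4753, -0.2784, 0.0168]
ee_rot: [0.588, 0.395, -0.585, 0.396]
contact_force: [-0.5, 0.3, -0.4]
gripper_width: 0.0287
tcp [ 0.4753 -0.2784  0.0168]
yhead -22.0
q6 -14.9
w 28.7
F [-0.5  0.3 -0.4]
t 14.85
rotvec_deg [ 0.21 -0.13 -0.27]
shift_after_turn [ 4.3 -3.  -0.3]
shift_now [ 4.3 -3.  -0.3]
```

```bash
python3 -m handwheel '-20 0 0 0 0 0 20;-50 0 0 0 0 0 20;-50 0 0 -8.6 0 0 20;-10 0 0 -8.6 0 0 20;0 0 0 -8.5 0 0 20;0 0 0 0 0 0 20'
python3 - <<'E'
from h import *
go([.470,.026,.14],3.7)
E
```

```text
clock: 15.6
ee_pos: [0.4744, -0.2784, 0.1513]
ee_rot: [0.482, 0.517, -0.479, 0.52]
contact_force: [-0.8, -0.5, -1.0]
gripper_width: 0.0284
tcp [ 0.4744 -0.2784  0.1513]
yhead 4.4
q6 -41.2
w 28.4
F [-0.8 -0.5 -1. ]
t 15.6
rotvec_deg [ 0.69  0.01 -0.3 ]
shift_after_turn [  11.3   15.2 -304. ]
shift_now [  11.4   18.8 -303.8]
```

```bash
python3 -m handwheel '0 2.5 -35 0.6 0 0 20;0 2.5 -45 0 0 0 20;0 2.5 -45 0 0 0 20;0 2.5 -45 0 0 0 20;0 2.5 -45 0 0 0 20;0 2.5 -45 0 0 0 20;5 2 -35 0 0 0 20;0 0 0 0 0 0 20'
python3 - <<'E'
from h import *
s=manip.read_state();d=manip.get_image("wrist");save(d,"m.png",None,1.5)
go([.470,.026,.028],3.7)
print(wp(d,s,pose(box(-21,21,-62,62,0,0)[::2],(.470,.026,np.radians(3.7)),.022)).round(1)*1.5)
E
```

```text
clock: 16.6
ee_pos: [0.4745, 0.0255, 0.1442]
ee_rot: [0.493, 0.507, -0.492, 0.508]
contact_force: [-0.3, -0.2, -1.2]
gripper_width: 0.0285
tcp [0.4747 0.0245 0.1444]
yhead 1.7
q6 -6.0
w 28.2
F [ 0.1  0.1 -1.9]
t 16.65
rotvec_deg [-2.03 -0.02 -0.19]
shift_after_turn [116.4  -4.6  -1.8]
shift_now [116.4  -5.1  -1.6]
[[348.45 371.85]
 [336.9  178.8 ]
 [412.35 369.9 ]
 [408.   175.95]]
```

View pics/m.png

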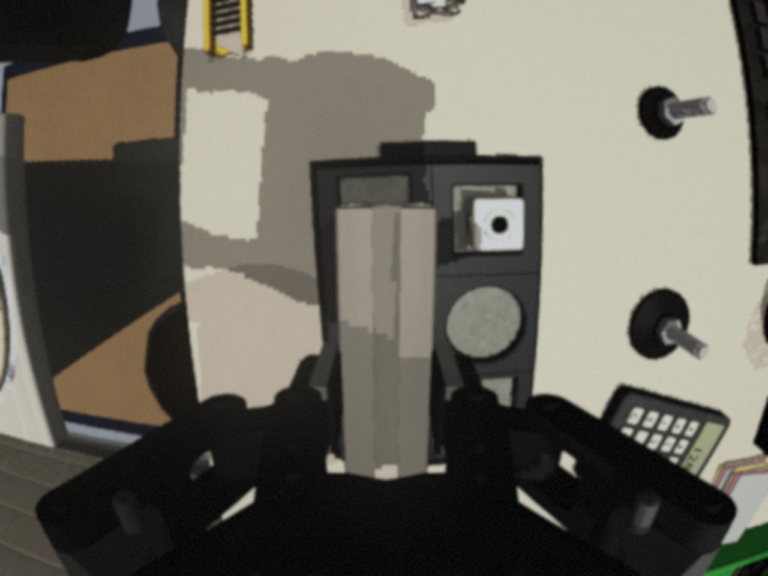

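```bash
python3 -m handwheel '20 -4 -2 -2 0 0 20;40 0 0 0 0 0 20;30 0 0 0 0 0 20;0 0 0 0 0 0 20'
python3 - <<'E'
from h import *
s=manip.read_state();d=manip.get_image("wrist");save(d,"n.png",None,1.5)
go([.470,.026,.028],3.7)
E
```

```text
clock: 17.15
ee_pos: [0.4724, 0.0232, 0.0527]
ee_rot: [0.488, 0.512, -0.485, 0.515]
contact_force: [-0.2, -0.1, -0.4]
gripper_width: 0.0284
tcp [0.473  0.0232 0.0537]
yhead 3.1
q6 -7.5
w 28.4
F [ 0.5  0.4 -0.2]
t 17.2
rotvec_deg [-0.62  0.05 -0.4 ]
shift_after_turn [25.7 -2.8 -3. ]
shift_now [25.7 -3.  -3. ]
```

View pics/n.png

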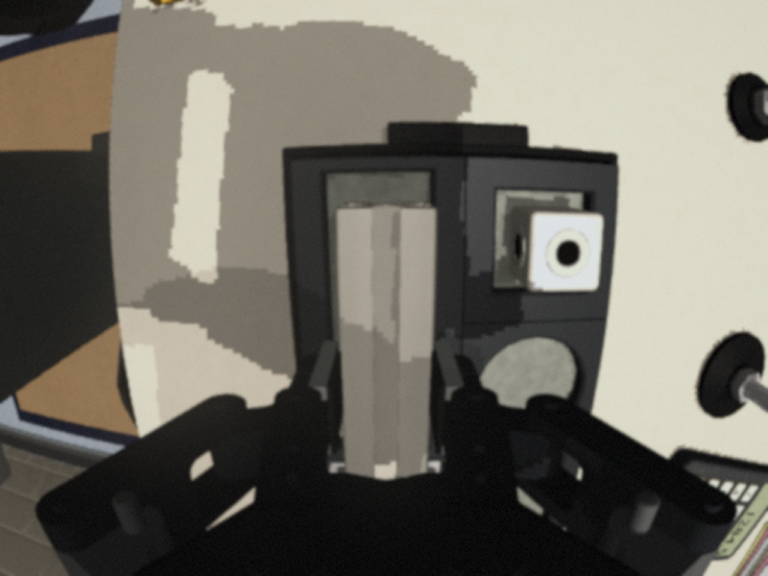

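```bash
python3 -m handwheel '0 -3 -3 -0.6 0 0 20;0 0 0 0 0 0 20;10 0 0 0 0 0 20;8 0 0 0 0 0 20;3 0 0 0 0 0 20;0 0 0 0 0 0 20'
python3 - <<'E'
from h import *
go([.470,.026,.027],3.7)
E
```

```text
clock: 17.95
ee_pos: [0.4715, 0.0256, 0.0341]
ee_rot: [0.487, 0.512, -0.481, 0.519]
contact_force: [-0.8, 0.1, -1.0]
gripper_width: 0.0287
tcp [0.4715 0.0256 0.0341]
yhead 3.6
q6 -7.8
w 28.7
F [-0.8  0.1 -1. ]
t 17.95
rotvec_deg [-0.08  0.09 -0.66]
shift_after_turn [ 7.1 -1.5 -0.5]
shift_now [ 7.1 -1.6 -0.5]
```

```bash
python3 -m handwheel '3 0 0 0 0 0 20;2 0 0 0 0 0 20;1.5 0 0 0 0 0 20;0 0 0 0 0 0 20;0 0 0 0 0 0 20'
python3 - <<'E'
from h import *
go([.470,.026,.027],3.7)
E
```

```text
clock: 18.58
ee_pos: [0.4719, 0.0256, 0.0285]
ee_rot: [0.487, 0.512, -0.481, 0.519]
contact_force: [-0.1, 0.9, 0.4]
gripper_width: 0.0283
tcp [0.4719 0.0256 0.0285]
yhead 3.6
q6 -7.8
w 28.3
F [-0.1  0.9  0.4]
t 18.57
rotvec_deg [-0.08  0.1  -0.74]
shift_after_turn [ 1.5 -1.9 -0.6]
shift_now [ 1.5 -1.9 -0.6]
```

```bash
python3 -m handwheel '1 0 0 0 0 0 20;0 0 0 0 0 0 45;0 0 0 0 0 0 45;-20 0 0 0 0 0 45;-50 0 0 0 0 0 50;-50 0 0 0 0 0 70;0 0 0 0 0 0 70'
python3 - <<'E'
from h import *
s=manip.read_state();d=manip.get_image("wrist");o=d
go([.666,.151,.12],90)
for n,g in [("short_profile",(.47,.026,[.064])),("corner_cube",(.5365,.065,[.064]))]:
    rs=manip.cut_out(d,n)
    for r in rs[:2]:
      p=fit(d,s,n,r["region"],g,.012);print(n,r["p"],np.round(p,4),np.degrees(p[2]))
    o=overlay(o,s,n,g[:2]+(.064,),.012) if not rs else overlay(o,s,n,p,.012)
for n in ["small_foot","foot_nest"]:
    for r in manip.cut_out(d,n)[:3]: print(n,r["p"],np.round(r["bbox"]))
save(o,"o.png",None,1.5)
E
```

```text
clock: 19.45
ee_pos: [0.4705, 0.0256, 0.1508]
ee_rot: [0.487, 0.512, -0.481, 0.519]
contact_force: [-0.0, -0.6, -0.8]
gripper_width: 0.0699
tcp [0.4696 0.0257 0.1492]
yhead 3.6
q6 -7.8
w 69.9
F [ 0.1  1.  -0.7]
t 19.5
rotvec_deg [-86.39   0.48  -0.38]
shift_after_turn [ 29.2 125.3 196.4]
shift_now [  31.   203.6 -112.8]
short_profile 0.85 [0.4725 0.0257 0.0614 0.9579] 3.517790147578794
short_profile 0.26 [0.47  0.026 0.064 0.   ] 3.666929888837269
corner_cube 0.94 [0.5381 0.0652 0.0475 0.9287] 2.7207017975106105
small_foot 0.89 [426.  63. 480.  98.]
foot_nest 0.7 [294. 183. 357. 246.]
```

View pics/o.png

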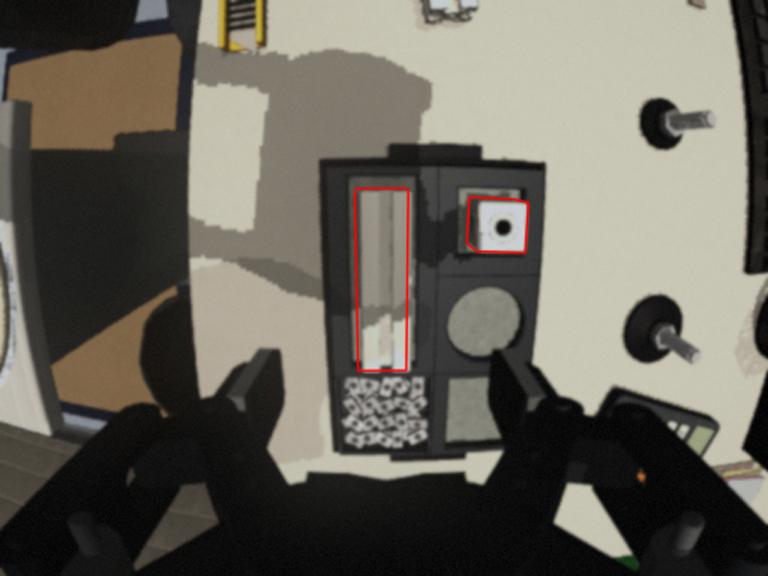

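Run:
```python
from h import *
s=manip.read_state();d=manip.get_image("wrist")
print("foot nest",p2w(d,(483.5/1.5-.3,321/1.5-.3),.012,s).round(4),"bracket", p2w(d,(470/1.5,409/1.5),.012,s).round(4))
r=manip.cut_out(d,"small_foot")
for x in r[:2]:
  c=x["bbox"]; g=p2w(d,((c[0]+c[2])/2,(c[1]+c[3])/2),.02,s)[0]
  print(x["p"],fit(d,s,"small_foot",x["region"],(g[0],g[1],[0])),fit(d,s,"wide",x["region"],(g[0],g[1],[0])))
go([.666,.151,.13],4)
```

```text
foot nest [[ 0.5367 -0.0012  0.012 ]] bracket [[ 0.5368 -0.0695  0.012 ]]
0.66 (np.float64(0.6701694433322826), np.float64(0.15216563714271994), np.float64(0.39652787105240483), np.float64(0.9132754810542769)) (np.float64(0.679467684052073), np.float64(0.1542850413445243), np.float64(0.05381518119449953), np.float64(0.5612393360227498))
tcp [0.4683 0.0257 0.1469]
yhead 3.6
q6 -7.8
w 69.9
F [-0.5  0.5 -0. ]
t 19.8
rotvec_deg [-0.39  0.04 -0.26]
shift_after_turn [  16.9  206.  -111.2]
shift_now [  17.8  205.2 -112.6]
```

```bash
python3 -m handwheel '0 40 -22 -0.4 0 0 60;0 43 -24 0 0 0 60;0 43 -24 0 0 0 60;0 43 -24 0 0 0 60;0 37 -19 0 0 0 60;0 0 0 0 0 0 60'
python3 - <<'E'
from h import *
s=manip.read_state();d=manip.get_image("wrist")
r=manip.cut_out(d,"small_foot")
for x in r[:2]:
  p=fit(d,s,"small_foot",x["region"],(.669,.152,[0]));print(x["p"],x["bbox"],np.round(p,4))
save(overlay(d,s,"small_foot",(p[0],p[1],0)),"p.png",None,1.5)
go([p[0],p[1],.12],4)
E
```

```text
clock: 20.55
ee_pos: [0.6695, 0.1564, 0.1408]
ee_rot: [0.481, 0.518, -0.484, 0.516]
contact_force: [-1.1, -0.4, -0.2]
gripper_width: 0.0601
0.65 [237.3, 166.1, 276.8, 212.2] [ 0.6692  0.1513 -0.0455  0.912 ]
tcp [0.6673 0.155  0.141 ]
yhead 3.9
q6 4.2
w 59.7
F [-0.3 -0.1  0.3]
t 20.65
rotvec_deg [-0.1   0.07  0.37]
shift_after_turn [21.   1.7  3.8]
shift_now [21.   1.8  3.8]
```

View pics/p.png

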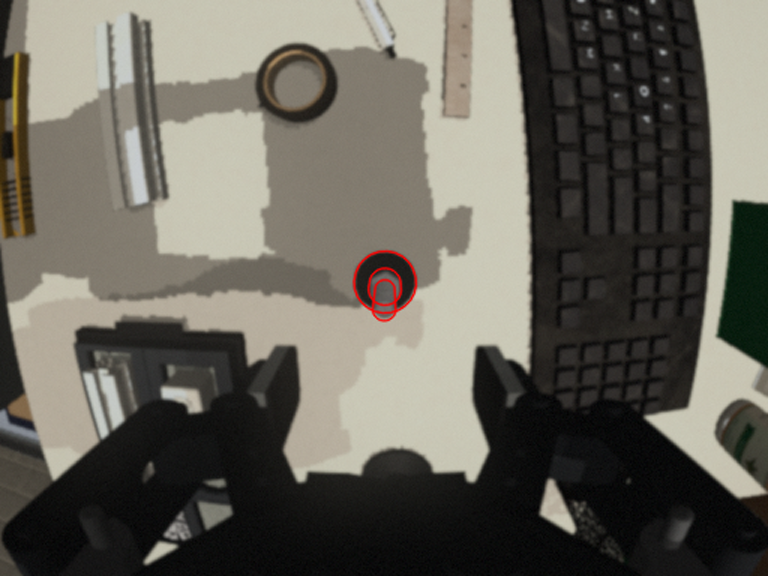

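```bash
python3 -m handwheel '10 2 4 0 0 0 50;40 0 0 0 0 0 45;35 0 0 0 0 0 40;0 0 0 0 0 0 40'
python3 - <<'E'
from h import *
go([.6692,.1513,.03],4)
s=manip.read_state();d=manip.get_image("wrist");save(d,"q.png",None,1.5)
E
```

```text
clock: 21.15
ee_pos: [0.6663, 0.1477, 0.0526]
ee_rot: [0.481, 0.518, -0.486, 0.515]
contact_force: [0.2, 0.2, -0.1]
gripper_width: 0.0399
tcp [0.6663 0.1477 0.0526]
yhead 3.8
q6 3.8
w 39.9
F [ 0.2  0.2 -0.1]
t 21.15
rotvec_deg [-0.22  0.1   0.51]
shift_after_turn [22.6  3.1 -3.4]
shift_now [22.6  3.3 -3.5]
```

View pics/q.png

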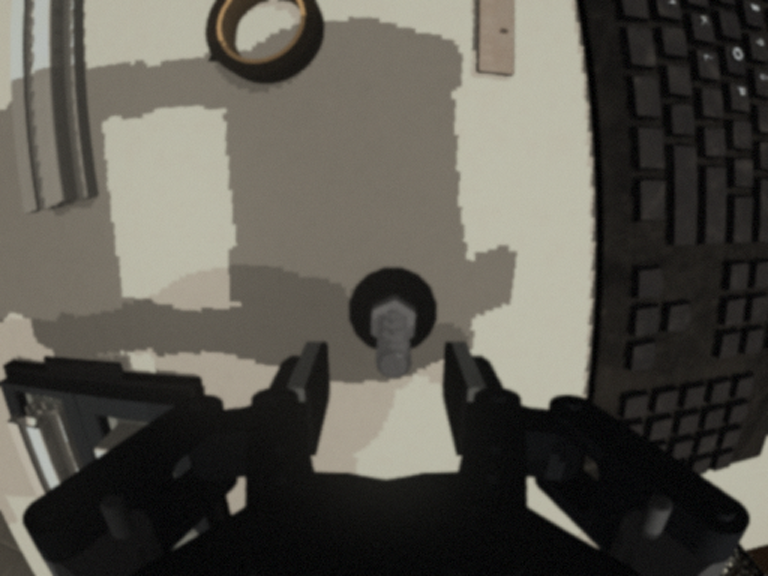

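```bash
python3 -m handwheel '0 3 -3 0 0 0 40;0 0 0 0 0 0 40;12 0 0 0 0 0 40;10 0 0 0 0 0 40;0 0 0 0 0 0 40;0 0 0 0 0 0 5;0 0 0 0 0 0 5;0 0 0 0 0 0 5;0 0 0 0 0 0 5' 60
python3 - <<'E'
from h import *
go([.6692,.1513,.03],4)
s=manip.read_state();d=manip.get_image("wrist");save(d,"r.png",None,1.5)
E
```

```text
clock: 22.32
ee_pos: [0.6721, 0.1512, 0.035]
ee_rot: [0.483, 0.516, -0.484, 0.516]
contact_force: [-0.1, -0.0, -1.4]
gripper_width: 0.0102
tcp [0.6721 0.1512 0.035 ]
yhead 3.8
q6 4.0
w 10.2
F [-0.1 -0.  -1.4]
t 22.32
rotvec_deg [-0.23  0.07  0.07]
shift_after_turn [ 5.  -2.9 -0.3]
shift_now [ 5.  -2.9 -0.3]
```

View pics/r.png

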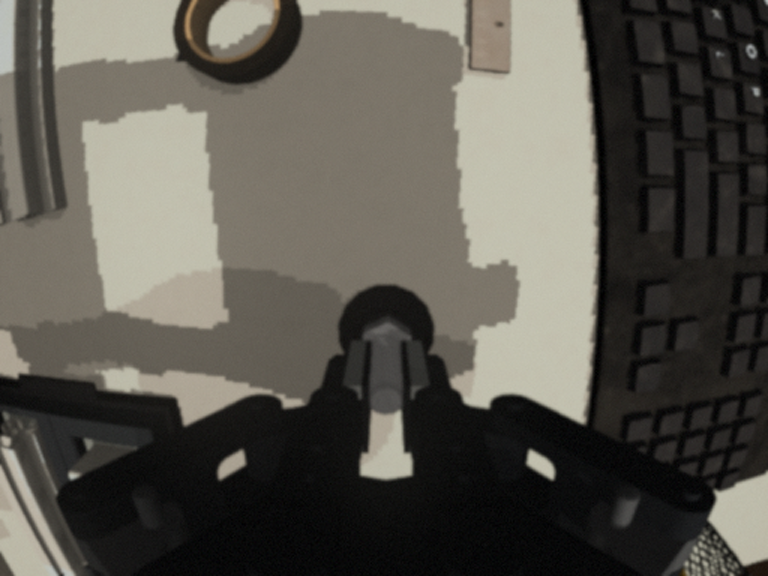

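```bash
python3 -m handwheel '-15 0 0 0 0 0 5;-45 0 0 0 0 0 5;-45 0 0 0 0 0 5;0 0 0 0 0 0 5'
python3 - <<'E'
from h import *
go([.539,-.0015,.14],3.7)
E
```

```text
clock: 22.88
ee_pos: [0.6727, 0.1514, 0.1463]
ee_rot: [0.483, 0.516, -0.483, 0.517]
contact_force: [0.6, 0.3, -0.9]
gripper_width: 0.01
tcp [0.6727 0.1514 0.1463]
yhead 3.8
q6 4.0
w 10.0
F [ 0.6  0.3 -0.9]
t 22.88
rotvec_deg [ 0.07  0.07 -0.02]
shift_after_turn [   6.3 -143.3  143.9]
shift_now [   6.4 -143.4  143.7]
```

```bash
python3 -m handwheel '0 -30 30 0 0 0 5;0 -38 38 0 0 0 5;0 -38 38 0 0 0 5;0 -30 30 0 0 0 5;0 -8 8 0 0 0 5;0 0 0 0 0 0 5;0 0 0 0 0 0 5'
python3 - <<'E'
from h import *
s=manip.read_state();d=manip.get_image("wrist");save(d,"s.png",None,1.5)
go([.539,-.0015,.05],3.7)
E
```

```text
clock: 23.75
ee_pos: [0.5354, -0.0045, 0.1479]
ee_rot: [0.484, 0.515, -0.482, 0.518]
contact_force: [-0.3, 1.0, 0.0]
gripper_width: 0.0098
tcp [ 0.5354 -0.0044  0.1478]
yhead 3.9
q6 -10.7
w 10.2
F [ 0.6 -0.4 -0.6]
t 23.8
rotvec_deg [ 0.15  0.06 -0.22]
shift_after_turn [97.8  3.8 -2.7]
shift_now [97.9  3.4 -2.8]
```

View pics/s.png

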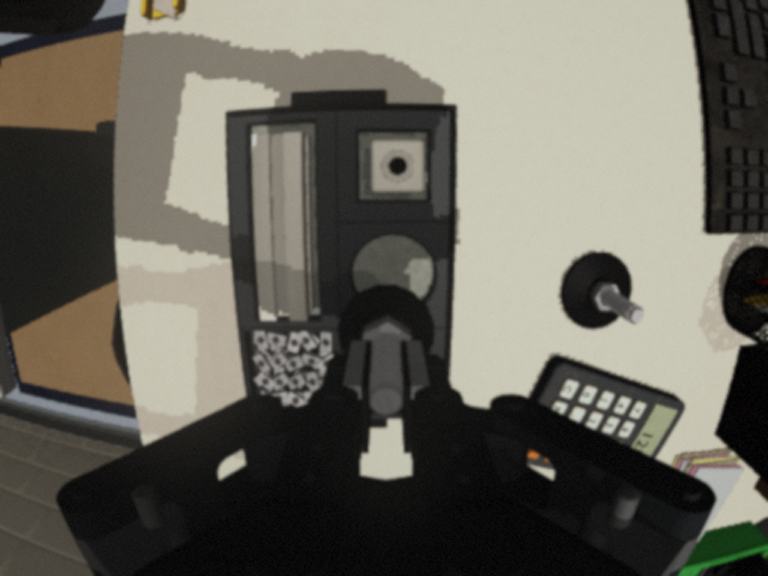

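Run:
```python
from h import *
s=manip.read_state();d=manip.get_image("wrist");o=d
M["n"]=[cyl(26,0,0)];M["n2"]=[cyl(26,10,10)];M["q"]=[box(-21,21,-21,21,10,10)]
o=overlay(o,s,"n2",(.5395,-.0015,0),.012);o=overlay(o,s,"n",(.5395,-.0015,0),.012);o=overlay(o,s,"q",(.5365,.065,.064),.012);o=overlay(o,s,"small_foot",(s["ee_pos"][0],s["ee_pos"][1],0),s["ee_pos"][2]-.034)
save(o,"t.png",(200,70,330,280),2.8)
print(s["ee_pos"])
```

```text
[ 0.53542998 -0.00441803  0.1478443 ]
```

View pics/t.png

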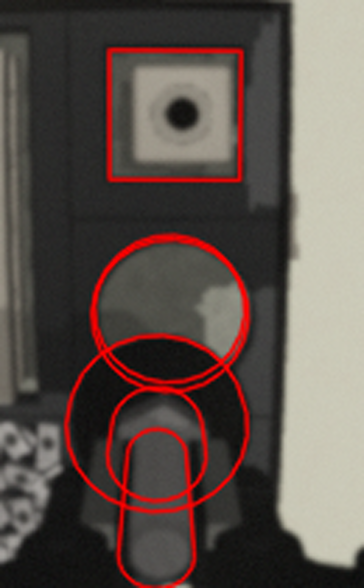

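```bash
python3 -m handwheel '0 3.5 -4 0 0 0 5;0 0 0 0 0 0 5;40 0 0 0 0 0 5;35 0 0 0 0 0 5;0 0 0 0 0 0 5'
python3 - <<'E'
from h import *
s=manip.read_state();d=manip.get_image("wrist");o=d
go([.5395,-.0015,.046],3.7)
M["n2"]=[cyl(26,10,10)];o=overlay(o,s,"n2",(.5395,-.0015,0),.012);save(o,"u.png",None,1.5)
E
```

```text
clock: 24.48
ee_pos: [0.5414, 0.0018, 0.0715]
ee_rot: [0.483, 0.515, -0.481, 0.519]
contact_force: [-0.4, -0.0, 0.0]
gripper_width: 0.0098
tcp [0.5422 0.0017 0.0728]
yhead 4.0
q6 -10.1
w 10.5
F [ 0.7  1.  -1. ]
t 24.52
rotvec_deg [ 0.32  0.1  -0.47]
shift_after_turn [26.8 -2.9  3. ]
shift_now [26.7 -3.1  2.9]
```

View pics/u.png

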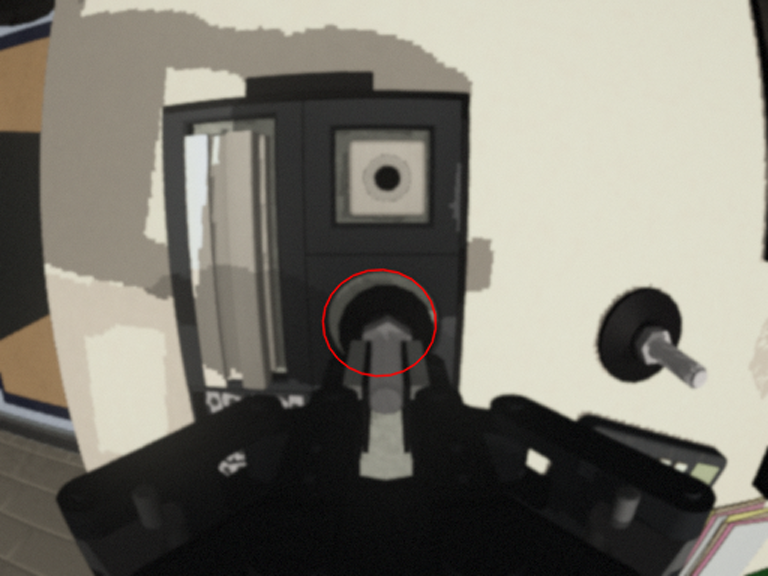

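```bash
python3 -m handwheel '10 -3 1 0 0 0 5;8 0 0 0 0 0 5;4 0 0 0 0 0 5;0 0 0 0 0 0 5'
python3 - <<'E'
from h import *
s=manip.read_state();d=manip.get_image("wrist");o=d
go([.5395,-.0015,.046],3.7)
M["n2"]=[cyl(26,10,10)];o=overlay(o,s,"n2",(.5395,-.0015,0),.012);save(o,"v.png",(150,100,350,300),3)
E
```

```text
clock: 25.02
ee_pos: [0.541, 0.0003, 0.0523]
ee_rot: [0.485, 0.514, -0.48, 0.521]
contact_force: [-0.4, -0.4, -1.0]
gripper_width: 0.01
tcp [5.411e-01 3.000e-04 5.250e-02]
yhead 4.0
q6 -10.3
w 9.6
F [-0.2 -0.2 -0.8]
t 25.07
rotvec_deg [ 0.32  0.14 -0.73]
shift_after_turn [ 6.5 -1.7  1.6]
shift_now [ 6.5 -1.8  1.6]
```

View pics/v.png

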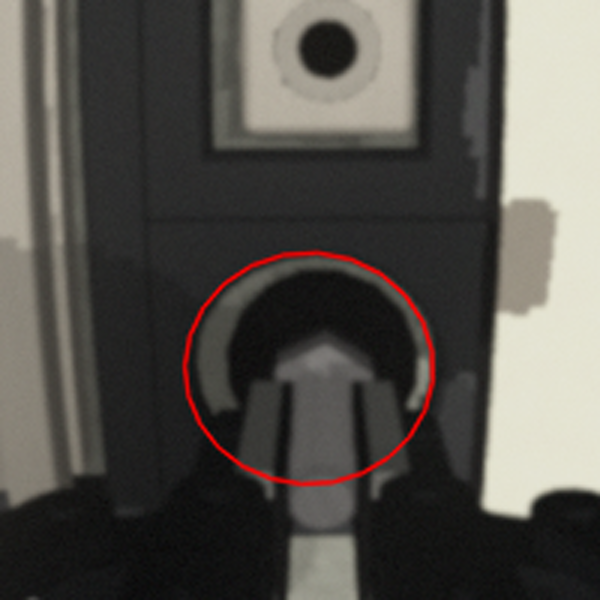

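```bash
python3 -m handwheel '0 -2 0 0 0 -0.7 5;2 0 0 0 0 0 5;2 0 0 0 0 0 5;1.5 0 0 0 0 0 5;0 0 0 0 0 0 5;0 0 0 0 0 0 5'
python3 - <<'E'
from h import *
go([.5395,-.0015,.046],3.7)
E
```

```text
clock: 25.82
ee_pos: [0.5393, 0.0001, 0.047]
ee_rot: [0.482, 0.516, -0.483, 0.518]
contact_force: [0.2, -0.1, -0.6]
gripper_width: 0.0101
tcp [5.393e-01 1.000e-04 4.700e-02]
yhead 4.0
q6 -10.1
w 10.1
F [ 0.2 -0.1 -0.6]
t 25.82
rotvec_deg [ 0.32  0.15 -0.02]
shift_after_turn [1.  0.1 1.6]
shift_now [1.  0.1 1.6]
```

```bash
python3 -m handwheel '1 0 0 0 0 0 5;0 0 0 0 0 0 5;0 0 0 0 0 0 25;0 0 0 0 0 0 30;-30 0 0 0 0 0 30;-50 0 0 0 0 0 40;-50 0 0 0 0 0 60;0 0 0 0 0 0 60'
python3 - <<'E'
from h import *
s=manip.read_state();d=manip.get_image("wrist")
save(overlay(d,s,"small_foot",(.5395,-.0015,0),.012),"w.png",None,1.5)
go([.52,.402,.17],4)
for n in ["small_foot"]:
  for r in manip.cut_out(d,n)[:2]: print(r["p"],r["bbox"],fit(d,s,n,r["region"],(.5395,-.0015,[0]),.012))
E
```

```text
clock: 26.82
ee_pos: [0.5392, 0.0004, 0.1797]
ee_rot: [0.481, 0.517, -0.483, 0.518]
contact_force: [-0.2, -0.1, -0.4]
gripper_width: 0.0602
tcp [5.381e-01 5.000e-04 1.779e-01]
yhead 4.0
q6 -10.2
w 60.1
F [-0.7  0.5  0.5]
t 26.88
rotvec_deg [0.02 0.11 0.19]
shift_after_turn [   7.9    9.9 -401.8]
shift_now [   7.1   10.1 -401.8]
0.85 [238.3, 158.1, 276.0, 197.6] (np.float64(0.539953304008794), np.float64(0.000760406252937194), np.float64(0.0007353755284989749), np.float64(0.9229648024184841))
0.4 [359.8, 165.8, 408.6, 213.9] (np.float64(0.5395), np.float64(-0.0015), np.float64(0.0), np.float64(0.0))
```

View pics/w.png

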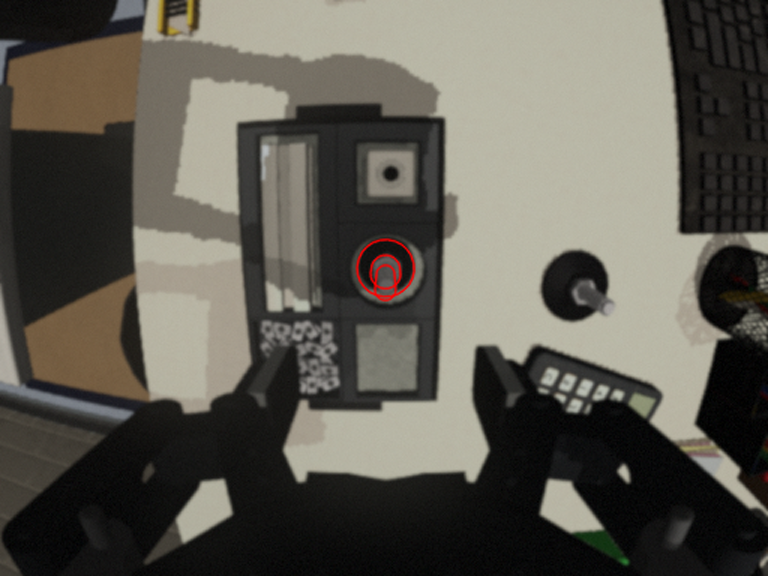

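```bash
python3 -m handwheel '0 1 -40 0 0 0 60;0 1 -50 0 0 0 60;0 1 -50 0 0 0 60;0 1 -50 0 0 0 60;0 1 -50 0 0 0 60;0 1 -50 0 0 0 60;0 0 -35 0 0 0 60;0 0 0 0 0 0 60'
python3 - <<'E'
from h import *
s=manip.read_state();d=manip.get_image("wrist")
go([.52,.402,.15],4)
for r in manip.cut_out(d,"angle_bracket")[:2]:
  p=fit(d,s,"angle_bracket",r["region"],(.52,.402,[0,1.57,3.14,-1.57,.8,-.8,2.4,-2.4]));print(r["p"],r["bbox"],np.round(p,4),np.degrees(p[2]))
  if r["p"]>.4: save(overlay(d,s,"angle_bracket",p),"x.png",None,1.5)
E
```

```text
clock: 27.92
ee_pos: [0.5149, 0.3333, 0.163]
ee_rot: [0.475, 0.521, -0.49, 0.512]
contact_force: [-0.3, 0.2, 0.1]
gripper_width: 0.0604
tcp [0.5149 0.3321 0.1629]
yhead 3.8
q6 23.2
w 60.0
F [ 0.3 -0.9 -0.9]
t 27.98
rotvec_deg [-0.17  0.36  1.39]
shift_after_turn [ 12.9  10.  -69.4]
shift_now [ 12.2  10.1 -69.5]
0.8 [248.8, 82.6, 295.7, 136.4] [0.5204 0.4046 3.5558 0.953 ] 203.7336009167849
```

View pics/x.png

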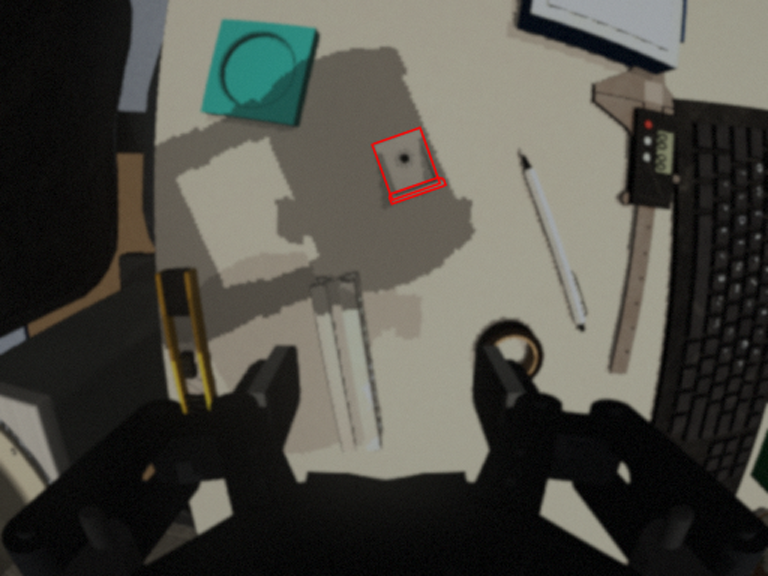

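```bash
python3 -m handwheel '10 5 -35 0 0 1.4 60;20 5 -35 -10 0 0 60;10 0 0 -10 0 0 60;0 0 0 0 0 0 60'
python3 - <<'E'
from h import *
s=manip.read_state();d=manip.get_image("wrist")
go([.52,.402,.10],23.7)
for r in manip.cut_out(d,"angle_bracket")[:2]:
  for a in (.4136,.4136+np.pi):
    p=fit(d,s,"angle_bracket",r["region"],(.52,.404,[a]));print(r["p"],r["bbox"],np.round(p,4),np.degrees(p[2]))
save(d,"y.png",None,1.5)
x0,y0,x1,y1=map(int,r["bbox"]);save(d,"y2.png",(x0-25,y0-25,x1+25,y1+25),4.5)
sc=manip.get_image("scene");save(sc,"y3.png",(120,225,220,300),6)
E
```

```text
clock: 28.52
ee_pos: [0.5214, 0.3974, 0.1195]
ee_rot: [0.383, 0.591, -0.389, 0.594]
contact_force: [0.6, -0.1, -0.5]
gripper_width: 0.0597
tcp [0.5217 0.3975 0.1201]
yhead 23.7
q6 8.8
w 60.3
F [-0.6 -0.3  0.4]
t 28.57
rotvec_deg [0.04 0.44 0.24]
shift_after_turn [20.1  0.3 -4.8]
shift_now [20.   0.3 -4.9]
0.86 [237.0, 155.7, 280.6, 215.9] [0.5224 0.4004 0.4347 0.7431] 24.904650475689078
0.86 [237.0, 155.7, 280.6, 215.9] [0.5206 0.4042 3.5726 0.949 ] 204.69567150284803
0.61 [167.5, 229.2, 204.4, 302.5] [0.52   0.404  0.4136 0.    ] 23.69753440661085
0.61 [167.5, 229.2, 204.4, 302.5] [0.52   0.404  3.5552 0.    ] 203.69753440661086
```

View pics/y2.png

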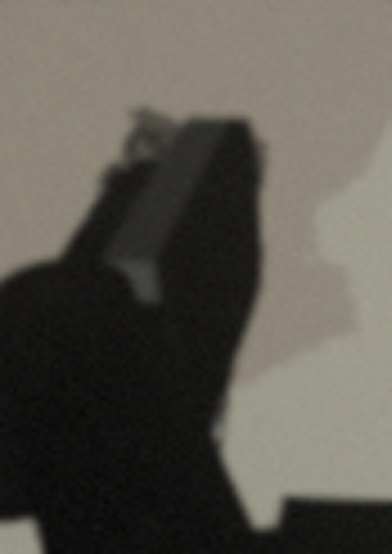

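View pics/y3.png

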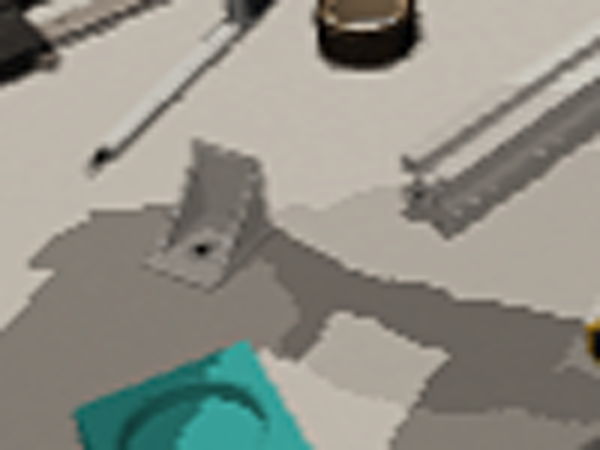

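View pics/y.png

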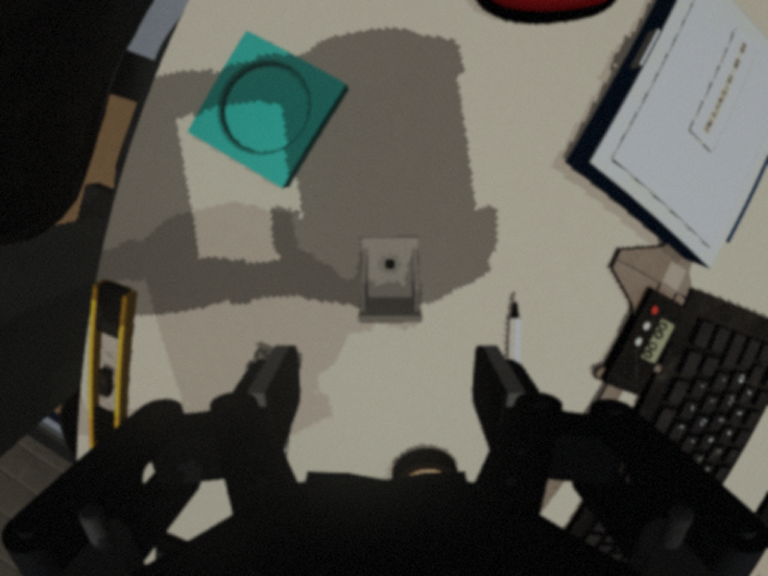

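Run:
```python
from h import *
go([.5254,.3934,.016],24.2)
```

```text
tcp [0.5221 0.398  0.1211]
yhead 23.7
q6 8.8
w 59.8
F [-0.5 -1.2  0.2]
t 28.68
rotvec_deg [-0.49  0.43  0.14]
shift_after_turn [105.1   1.1   5.5]
shift_now [105.1   1.4   4.7]
```

```bash
python3 -m handwheel '10 1.3 5 -0.5 0.4 0 50;40 0 0 0 0 0 50;20 0 0 0 0 0 50;0 0 0 0 0 0 50'
python3 - <<'E'
from h import *
s=manip.read_state();d=manip.get_image("wrist")
go([.5254,.3934,.016],24.2)
save(overlay(d,s,"angle_bracket",(.5205,.4043,3.564)),"z.png",None,1.5)
E
```

```text
clock: 29.18
ee_pos: [0.5272, 0.3916, 0.05]
ee_rot: [0.387, 0.592, -0.386, 0.592]
contact_force: [1.5, 0.5, -0.2]
gripper_width: 0.0501
tcp [0.5276 0.3919 0.0509]
yhead 23.8
q6 7.6
w 50.2
F [-0.   1.   1.1]
t 29.23
rotvec_deg [-0.43 -0.06 -0.09]
shift_after_turn [34.9 -1.4 -2.3]
shift_now [34.9 -1.5 -2.3]
```

View pics/z.png

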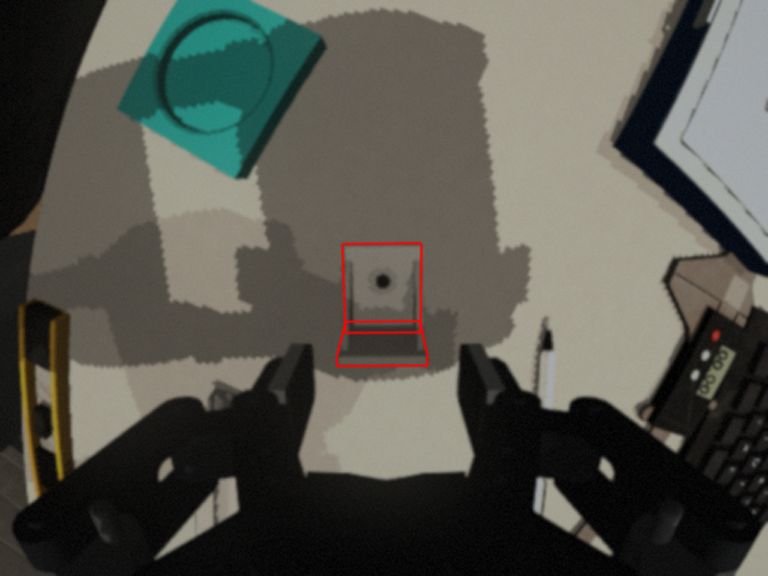

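```bash
python3 -m handwheel '0 -1 -2 -0.4 0 0 50;15 0 0 0 0 0 50;12 0 0 0 0 0 50;7 0 0 0 0 0 50;0 0 0 0 0 0 50;0 0 0 0 0 0 25;0 0 0 0 0 0 25;0 0 0 0 0 0 25' 40
python3 - <<'E'
from h import *
s=manip.read_state();d=manip.get_image("wrist")
go([.5254,.3934,.016],24.2)
save(d,"za.png",None,1.5)
E
```

```text
clock: 30.22
ee_pos: [0.5272, 0.394, 0.0171]
ee_rot: [0.386, 0.593, -0.382, 0.594]
contact_force: [-0.1, 0.5, -0.3]
gripper_width: 0.0328
tcp [0.5271 0.3941 0.017 ]
yhead 24.2
q6 7.4
w 32.6
F [ 0.2  0.7 -0.6]
t 30.27
rotvec_deg [-0.05 -0.09 -0.3 ]
shift_after_turn [ 1.  -1.8 -0.1]
shift_now [ 1.  -1.9 -0.1]
```

View pics/za.png

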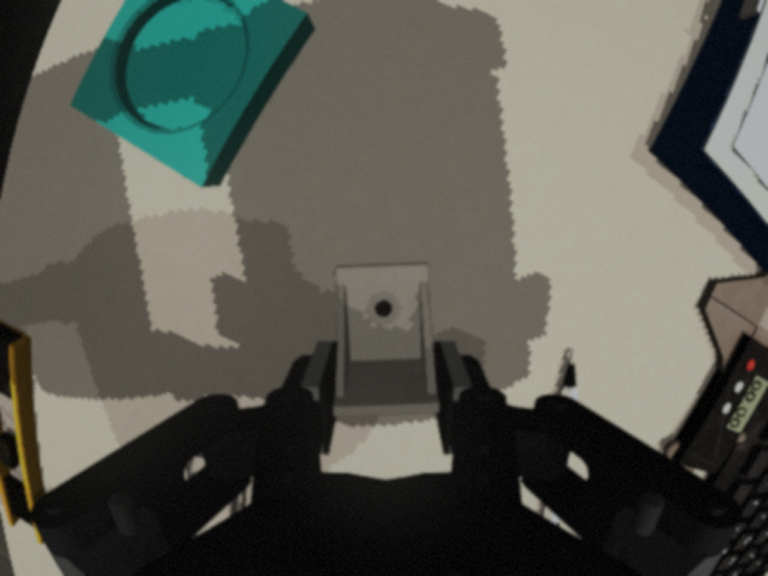

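```bash
python3 -m handwheel '-20 0 0 0 0 0 25;-50 0 0 0 0 0 25;-50 0 0 10 0 0 25;-35 0 0 10 0 0 25;0 0 0 0 0 0 25'
python3 - <<'E'
from h import *
go([.5446,-.0805,.165],3.7)
E
```

```text
clock: 30.9
ee_pos: [0.5268, 0.3937, 0.1829]
ee_rot: [0.487, 0.515, -0.481, 0.516]
contact_force: [-0.3, 0.4, -1.3]
gripper_width: 0.0327
tcp [0.5268 0.3937 0.1829]
yhead 3.6
q6 28.0
w 32.7
F [-0.3  0.4 -1.3]
t 30.9
rotvec_deg [-0.14 -0.28 -0.43]
shift_after_turn [ 17.9 -12.8 474.4]
shift_now [ 15.5 -11.8 474.5]
```

```bash
python3 -m handwheel '0 -1 40 0 0 0 25;0 -1 50 0 0 0 25;0 -1 50 0 0 0 25;0 -1 50 0 0 0 25;0 -1 50 0 0 0 25;0 -1 50 0 0 0 25;0 -1 50 0 0 0 25;0 -1 50 0 0 0 25;0 0 40 0 0 0 25;0 0 20 0 0 0 25;0 0 0 0 0 0 25'
python3 - <<'E'
from h import *
s=manip.read_state();d=manip.get_image("wrist");o=d
go([.5446,-.0805,.165],3.7)
M["b"]=[box(-23,23,-29,29,10,10)];M["n2"]=[cyl(26,10,10)]
o=overlay(o,s,"b",(.5438,-.0685,.064),.012);o=overlay(o,s,"n2",(.5395,-.0015,0),.012);save(o,"zb.png",None,1.5)
E
```

```text
clock: 32.28
ee_pos: [0.5479, -0.0694, 0.1816]
ee_rot: [0.481, 0.521, -0.475, 0.521]
contact_force: [0.0, 0.8, -0.0]
gripper_width: 0.0324
tcp [ 0.5478 -0.0686  0.1816]
yhead 5.0
q6 -18.8
w 32.6
F [-0.1 -0.7 -0.3]
t 32.33
rotvec_deg [ 1.28 -0.35 -0.36]
shift_after_turn [16.6 -4.  11.6]
shift_now [16.5 -4.4 11.6]
```

View pics/zb.png

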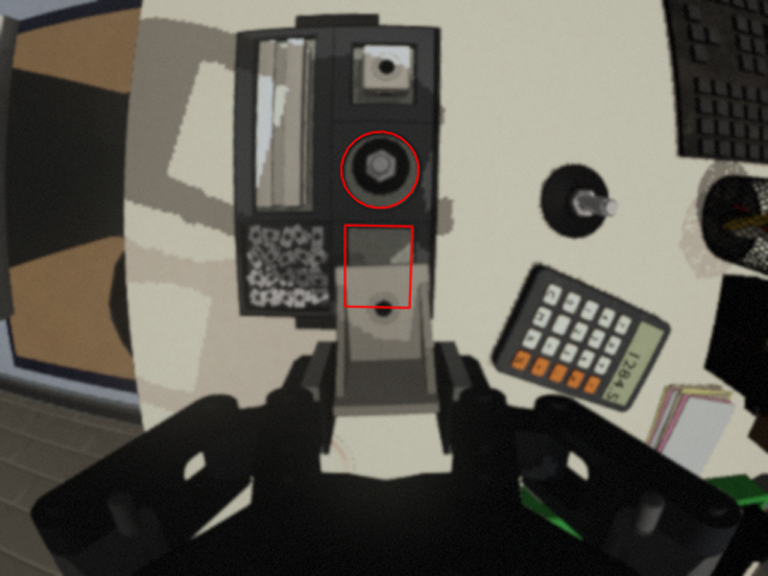

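```bash
python3 -m handwheel '10 -3 8 1.2 -0.3 0 25;30 0 0 0 0 0 25;0 0 0 0 0 0 25;0 0 0 0 0 0 25'
python3 - <<'E'
from h import *
s=manip.read_state();d=manip.get_image("wrist");o=d
go([.5446,-.0805,.06],3.7)
M["b"]=[box(-23,23,-29,29,10,10)];M["n2"]=[cyl(26,10,10)]
o=overlay(o,s,"b",(.5438,-.0685,.064),.012);o=overlay(o,s,"n2",(.5395,-.0015,0),.012);o=overlay(o,s,"angle_bracket",(s["ee_pos"][0]-.0008,s["ee_pos"][1]+.012,np.radians(183.9)),s["ee_pos"][2]-.0165);save(o,"zc.png",(180,60,330,290),2.6)
E
```

```text
clock: 32.83
ee_pos: [0.5449, -0.0748, 0.1403]
ee_rot: [0.484, 0.515, -0.481, 0.518]
contact_force: [-0.5, 0.4, -1.1]
gripper_width: 0.0327
tcp [ 0.5448 -0.0748  0.1402]
yhead 3.9
q6 -18.1
w 32.6
F [ 0.   1.  -0.9]
t 32.88
rotvec_deg [ 0.18 -0.04 -0.32]
shift_after_turn [80.2 -0.6  5.7]
shift_now [80.2 -1.   5.8]
```

View pics/zc.png

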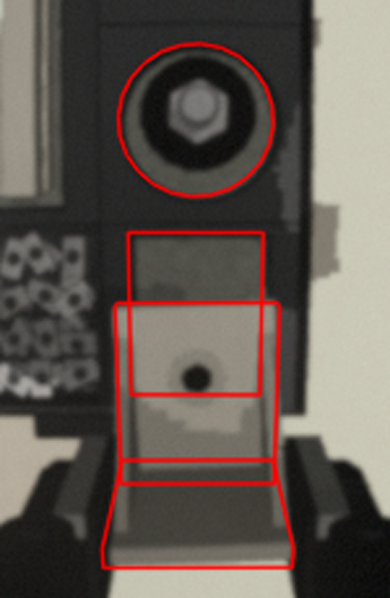

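```bash
python3 -m handwheel '20 -0.5 5.5 0 0 0 25;40 0 0 0 0 0 25;25 0 0 0 0 0 25;0 0 0 0 0 0 25'
python3 - <<'E'
from h import *
s=manip.read_state();d=manip.get_image("wrist");o=d
go([.5448,-.0805,.029],3.7)
M["b"]=[box(-23,23,-29,29,10,10)]
o=overlay(o,s,"b",(.5438,-.0685,.064),.012);save(o,"zd.png",(150,100,360,310),2.8)
E
```

```text
clock: 33.38
ee_pos: [0.5482, -0.0805, 0.0572]
ee_rot: [0.485, 0.513, -0.48, 0.52]
contact_force: [-0.5, 0.1, 0.0]
gripper_width: 0.0329
tcp [ 0.5487 -0.0806  0.0581]
yhead 3.9
q6 -18.7
w 32.2
F [-0.2  0.4 -0.5]
t 33.42
rotvec_deg [ 0.25  0.13 -0.78]
shift_after_turn [29.1 -3.9 -0.4]
shift_now [29.1 -4.3 -0.5]
```

View pics/zd.png

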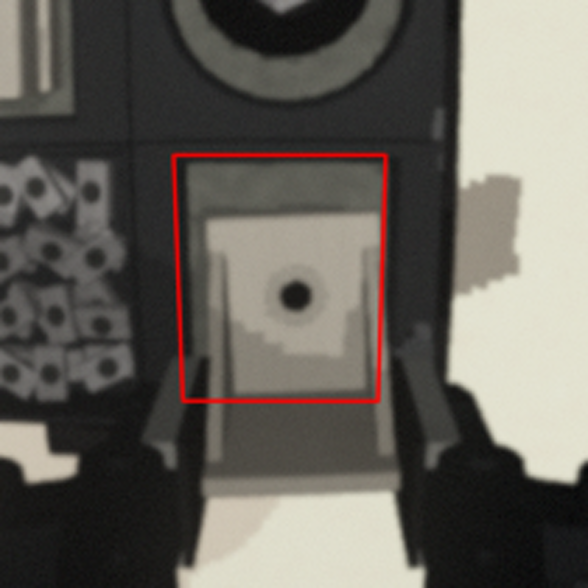

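```bash
python3 -m handwheel '10 -2.5 -0.5 0 0 -0.8 25;6 0 0 0 0 0 25;0 0 0 0 0 0 25'
python3 - <<'E'
from h import *
s=manip.read_state();d=manip.get_image("wrist");o=d
go([.5448,-.0805,.029],3.7)
M["b"]=[box(-23,23,-29,29,10,10)]
o=overlay(o,s,"b",(.5443,-.0685,.064),.012);save(o,"ze.png",(150,100,360,310),2.8)
E
```

```text
clock: 33.8
ee_pos: [0.5478, -0.0806, 0.0438]
ee_rot: [0.482, 0.515, -0.483, 0.519]
contact_force: [-0.1, 0.3, -0.8]
gripper_width: 0.0327
tcp [ 0.5479 -0.0806  0.044 ]
yhead 4.0
q6 -18.3
w 32.6
F [0.9 0.2 0.1]
t 33.85
rotvec_deg [ 0.26  0.21 -0.16]
shift_after_turn [15.  -3.1 -0.3]
shift_now [15.  -3.1 -0.4]
```

View pics/ze.png

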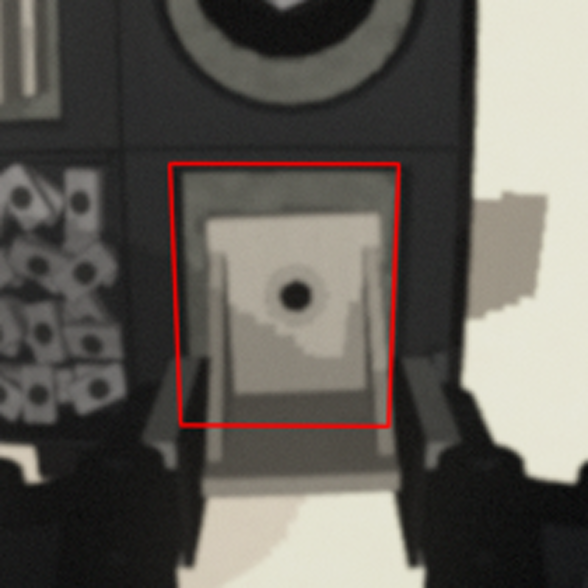

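```bash
python3 -m handwheel '5 -0.5 0 0 0 0 25;4 0 0 0 0 0 25;3 0 0 0 0 0 25;0 0 0 0 0 0 25;0 0 0 0 0 0 25'
python3 - <<'E'
from h import *
go([.5448,-.0805,.0285],3.7)
E
```

```text
clock: 34.48
ee_pos: [0.5475, -0.0808, 0.0315]
ee_rot: [0.482, 0.515, -0.483, 0.519]
contact_force: [0.3, -0.2, -1.1]
gripper_width: 0.0323
tcp [ 0.5475 -0.0808  0.0315]
yhead 4.0
q6 -18.3
w 32.3
F [ 0.3 -0.2 -1.1]
t 34.48
rotvec_deg [ 0.25  0.22 -0.18]
shift_after_turn [ 3.  -2.7 -0.4]
shift_now [ 3.  -2.7 -0.5]
```

```bash
python3 -m handwheel '1.5 0 0 0 0 0 25;1 0 0 0 0 0 25;0 0 0 0 0 0 25;0 0 0 0 0 0 25'
python3 - <<'E'
from h import *
go([.5448,-.0805,.0285],3.7)
E
```

```text
clock: 34.98
ee_pos: [0.5477, -0.0808, 0.029]
ee_rot: [0.482, 0.515, -0.482, 0.519]
contact_force: [-0.9, 0.5, -0.5]
gripper_width: 0.0326
tcp [ 0.5477 -0.0808  0.029 ]
yhead 4.0
q6 -18.3
w 32.6
F [-0.9  0.5 -0.5]
t 34.98
rotvec_deg [ 0.25  0.22 -0.2 ]
shift_after_turn [ 0.5 -2.8 -0.5]
shift_now [ 0.5 -2.8 -0.5]
```

Release, lift, and back away to look.

```bash
python3 -m handwheel '0 0 0 0 0 0 50;0 0 0 0 0 0 50;-20 0 0 0 0 0 50;-50 0 0 0 0 0 50;-50 0 0 0 0 0 60;-20 0 30 0 0 0 60;0 0 0 0 0 0 60'
python3 - <<'E'
from h import *
s=manip.read_state();d=manip.get_image("wrist");o=d
go(None)
for n,g in [("angle_bracket",(.5438,-.0685,[3.2])),("small_foot",(.54,0,[0])),("corner_cube",(.537,.065,[.064])),("short_profile",(.471,.026,[.064]))]:
  for r in manip.cut_out(d,n)[:1]:
    p=fit(d,s,n,r["region"],g,.012); print(n,r["p"],np.round(p,4),np.degrees(p[2])); o=overlay(o,s,n,p,.012)
save(o,"zf.png",None,1.5)
save(manip.get_image("scene"),"zg.png",(220,170,330,245),6)
save(manip.get_image("top"),"zh.png",(80,130,310,290),3.4)
E
```

```text
clock: 35.85
ee_pos: [0.5492, -0.1107, 0.1735]
ee_rot: [0.482, 0.515, -0.482, 0.519]
contact_force: [0.6, 0.4, -0.1]
gripper_width: 0.0599
tcp [ 0.5486 -0.1096  0.1727]
yhead 4.0
q6 -21.3
w 60.0
F [0.4 0.5 0.5]
t 35.9
angle_bracket 0.76 [ 0.5466 -0.068   3.256   0.9594] 186.5535099067399
small_foot 0.95 [0.5398 0.0012 0.214  0.9558] 12.263365168481213
corner_cube 0.78 [0.5379 0.0668 0.092  0.9304] 5.273205430096545
short_profile 0.94 [0.4721 0.0261 0.0696 0.9638] 3.9885797323904146
```

View pics/zf.png

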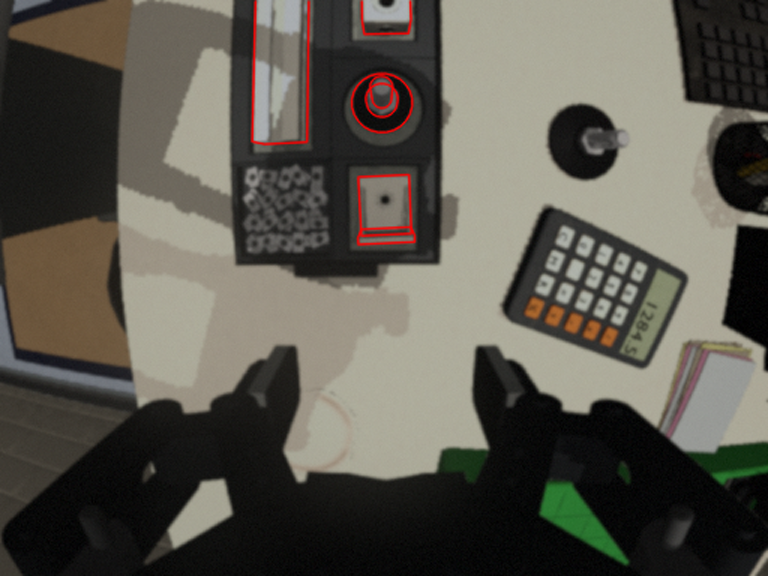

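View pics/zg.png

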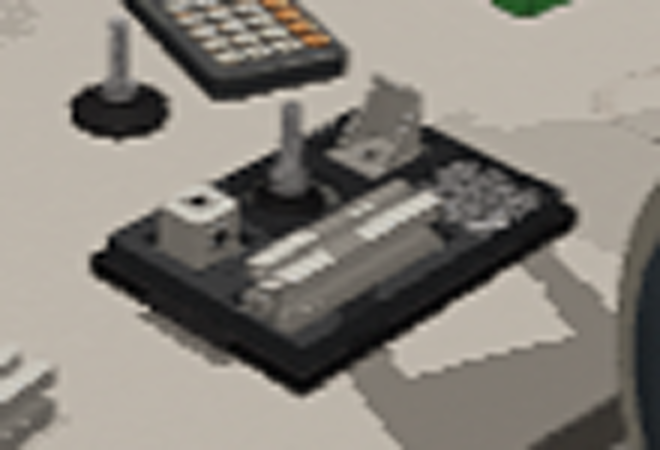

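View pics/zh.png

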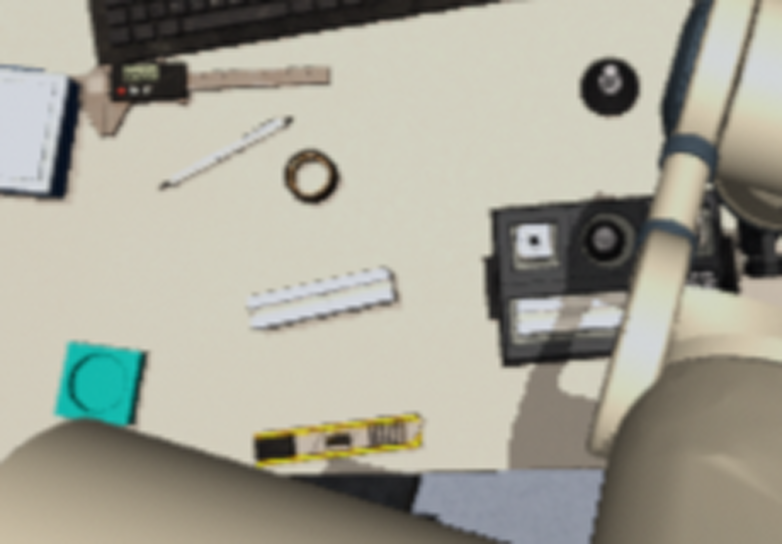

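```bash
python3 -m handwheel '0 0 0 0 0 0 60;0 0 0 0 0 0 60'
python3 - <<'E'
from h import *
print(manip.job_done()); print(manip.read_state()["clock"])
E
```

```text
clock: 36.45
ee_pos: [0.5475, -0.1081, 0.1703]
ee_rot: [0.481, 0.518, -0.483, 0.517]
contact_force: [0.3, -0.1, 0.4]
gripper_width: 0.0599
the job is handed in; nothing more can be done
None
the job is handed in; nothing more can be done
```

All four parts are in their nests, and I handed the job in at about 36 s of the 104 s allowed. I placed the corner cube, then the short profile, the small foot with its stud up, and the angle bracket on its foot plate.

- **Telling the look-alikes apart:** the profile I took fitted the 110 mm outline well (overlap 0.96, against 0.83 for 130 mm). The foot I took fitted the 40 mm plate (0.91, against 0.56 for 58 mm).
- **Last checks:** in the closing wrist picture, outlines drawn at the pocket-floor height matched all four parts (overlap 0.93–0.96), each inside its pocket. The scene view shows them upright and level.
- **Left alone:** the long profile and the wide foot appear where they started. The turquoise block was not touched.
- **Where the checks were weak:**
  - The measured arm position wandered by 2–4 mm, and the force readings were too noisy to show the parts touching the pocket floors. Seating is therefore judged from the pictures and heights alone.
  - The bracket sits about 2 mm off its pocket centre and 2–3° askew, within its 6 mm of clearance. The cube was cut off at the edge of the last wrist picture but was seen whole in earlier ones.

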